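Unload the goods case, check its catch and lock it

TASK

Unload the open hard case: set every carton from it on the sloped rack so that it lies flat on the deck and against the orange bottom lip. Then shut the empty case, press the lid home until it catches, and give its handle a moderate upward tug for a moment to check that the catch holds (if it gives, press again harder and tug again); with the catch proven, slide the red lock knob all the way to its stop at the green mark. Leave the tape dispenser, label roll and pen pot where they are.

Things in the scene. Friction and masses are not known exactly. Their poses are not given: they have to be found in the camera images.
- case: Hard case, fixed. Origin: centre of its underside; x from the front ledge to the hinge side, y along its 340 mm length. Base x=-110 to +120 mm; cartons stand on its 12 mm thick floor, inside a low rim (top z=22 mm) under the lid (x=-50 to +115). The ledge in front of the lid (x below -50) carries the lock knob. Two steel roller catches on the ledge at y=+-110 mm, 29 mm high.
- lid_angle (a joint): Angle of the blue hood lid (rad): 0 shut, 1.6 to 1.7 standing open (stop at 1.70). 165 mm from hinge to front edge, 340 mm long, 46 mm deep, 0.2 kg. It leans open on its stop; drawn down below about 0.8 it sinks by itself, in some 3 s, till it rests on its catch, NOT caught, at about 0.09 (front edge 15 mm up). A lid that is not caught lifts freely with 1 to 2 N.
- lid: Blue hood lid with handle. Origin on its hinge line (case's y), at x=+115, z=+24 mm of the case. The catch: pressing down on the handle along its arc takes 5 to 8 N to snap it in (straight down up to 20 N), different each time. Caught, it goes home to 0, with play to about 0.013 rad before the catch bites; a tug of 5 to 7 N along the arc lifts it to 0.016-0.035 rad and no further; above about 9 N the catch lets go.
- lid_bar (a point): The lid's black handle. Origin: centre of its bar, which is 100 mm long along the case's y, round and 12 mm thick, with 20 mm free under it, between two end posts 80 mm apart. In the lid (origin on the hinge, axes as the case's when shut) it lies at x=-145, z=+72 mm: 96 mm above the bench when shut; on an open lid it sticks out on the far side. Axes turn with the lid.
- lock (a joint): Travel of the red transport-lock knob (m): 0 at the red mark (unlocked), 0.05 at its end stop beside the green mark (locked). It slides along the case's +y with about 2 N of friction and stays where left.
- lock_knob (a point): Centre of the red knob on the case's ledge, 16 x 16 mm, its top 12 mm above this point, its foot 20 mm below. Axes as the case's; 27 mm free between it and the front of the shut lid.
- deck: Sloped deck of the rack (fixed; 15 degrees, aluminium). Origin: on the deck surface at the inner face of the orange bottom lip, mid-length. x points up the slope (away from the lip), y along the lip, z square off the deck. Deck surface: x=0 to 110 mm, y=-180 to +180 mm. The lip is 8 mm thick and stands 10 mm above the deck. Room for four cartons side by side, e.g. at y=-120, -40, 40, 120 mm. Cartons do not slide down by themselves.
- c1_mid (a point): Centre of a taped cardboard carton with a purple label on top, 44 x 44 mm and 40 mm high (z is its height axis), 0.1 kg. Two to four cartons are present; they stand in the case at the start.
- c2_mid (a point): Centre of a taped cardboard carton with a purple label on top, 44 x 44 mm and 40 mm high (z is its height axis), 0.1 kg. Two to four cartons are present; they stand in the case at the start.
- c3_mid (a point): Centre of a taped cardboard carton with a purple label on top, 44 x 44 mm and 40 mm high (z is its height axis), 0.1 kg. Two to four cartons are present; they stand in the case at the start.
- c4_mid (a point): Centre of a taped cardboard carton with a purple label on top, 44 x 44 mm and 40 mm high (z is its height axis), 0.1 kg. Two to four cartons are present; they stand in the case at the start.
- tape: Bystander: tape dispenser standing on the bench; origin under its centre. 140 x 60 mm, 85 mm high.
- labels: Bystander: label roll standing on the bench; origin under its centre. Lilac ring 76 mm across, 45 mm high.
- pens: Bystander: pen pot standing on the bench; origin under its centre. 72 mm across, 125 mm high with pens.
Not all that is in view belongs to the job. Leave any blue look-alike of the part that bears c3_mid alone.

How it is judged (in metres and radians):
On the way, in this order (a step that is already met when the one before it is completed fails the run):
1. every carton lies on the sloped deck against its lip (x of c1_mid in the frame of deck between 0.012 and 0.03 m and y of c1_mid in the frame of deck between -0.18 and 0.18 m and z of c1_mid in the frame of deck between 0.013 and 0.028 m and x of c2_mid in the frame of deck between 0.012 and 0.03 m and y of c2_mid in the frame of deck between -0.18 and 0.18 m and z of c2_mid in the frame of deck between 0.013 and 0.028 m and x of c3_mid in the frame of deck between 0.012 and 0.03 m and y of c3_mid in the frame of deck between -0.18 and 0.18 m and z of c3_mid in the frame of deck between 0.013 and 0.028 m and x of c4_mid in the frame of deck between 0.012 and 0.03 m and y of c4_mid in the frame of deck between -0.18 and 0.18 m and z of c4_mid in the frame of deck between 0.013 and 0.028 m), for 0.3 s.
2. the lid is pressed fully home (value of joint lid_angle below 0.008 rad), for 0.3 s.
3. the caught lid is tugged by its handle against its catch, and holds, before the lock is slid over (value of joint lid_angle between 0.015 and 0.045 rad and contact force between the fingers and lid above 4 N and value of joint lock below 0.04 m), for 0.2 s.
4. the lock knob is slid to its end stop with the lid still caught (value of joint lock above 0.046 m and value of joint lid_angle below 0.035 rad), for 0.2 s.
At the end, for the whole second after the job is handed in: Every carton that is present rests on the sloped deck against the lip (centre 12 to 30 mm from the lip, 13 to 28 mm off the deck), the lid is caught shut (below 0.035 rad) and the lock knob is at its end stop (travel over 46 mm) (all of step 1 and all of step 4); the robot touches nothing.
It fails at once if the tape dispenser is moved by more than 4 cm (distance of tape from where it was at the start of the episode above 0.04 m).
It fails at once if the label roll is moved by more than 4 cm (distance of labels from where it was at the start of the episode above 0.04 m).
It fails at once if the pen pot is moved by more than 4 cm (distance of pens from where it was at the start of the episode above 0.04 m).
Of c1, c2, c3, c4 only 2 to 4 are there at a start; the rules pass over those that are not, and their reading is None.
At some moment in a run one of c1, c2, c3, c4 may be knocked a few centimetres aside while the robot is not near it.
Once in a run the grip may slacken for a moment while it holds something.
It also fails if it takes over 210 s, if anything falls off the work surface, if the arm or the gripper's body presses on something with over 40 N, if the wrist force passes 120 N, or if a joint passes its speed limit or range.

ROBOT

A 6-joint arm with a two-finger parallel gripper is mounted at the origin on the work surface. World frame = base frame: x ahead of the robot, y to its left, z up, the work surface at z = 0. Lengths are in mm, angles in rad, forces in N, time in s.
With the tool pointing down it reaches from about 350 to 875 mm from the base axis. Payload 4.2 kg.
Tool frame: the origin (TCP) lies midway between the tips of the shut fingers; the grasp point (between the pads) lies 19 mm behind it; z points along the fingers, y is the direction in which the jaws open and shut (so a half turn about z gives the same grasp; the last joint's range is limited). The gripper opens to 85 mm and grips with 20 to 120 N. Pads are 22 mm wide; open, the fingers measure 114 mm over their backs; the gripper's body (76 mm by 85 mm) begins 54 mm behind the grasp point. The pads swing forward as they close: fully open they stand 13 mm farther back than shut.
Start: joints at [1.55, 0.385, 0.008, 0, -1.194, -0.259], TCP at [172.57, 600.682, 231.312] pointing down, gripper open.
Joint ranges: [-3.14, 3.14], [-1.21, 2.06], [-1.07, 1.41], [-3.16, 2.05], [-2.99, -0.16], [-3.1, 3.1]. Speed limits (rad/s): [2.79, 2.79, 3.14, 3.14, 3.14, 3.14].

INTERFACE

Orientations are given as a unit quaternion [x, y, z, w].
In Python, from bench import arm gives the robot as it stands.
- The arm moves only by the tool send_rows, never from a script. Its arguments are lists of equal length, an entry for each row: "translation": the shift along the tool's x, y, z in mm, a list of three; "dr": the turn, a rotation vector about the tool's x, y, z in degrees, a list of three; "grip": the finger opening in mm, from 0 to 85.4. In form: {"translation": [[dx, dy, dz], ...], "dr": [[ax, ay, az], ...], "grip": [grip, ...]}. A call has exactly 5 rows; each row shifts and turns the commanded pose from where the row before left it, along the tool's axes as they then stand; what a row does not reach is not made up. A row lasts 1/8 s, in which the tool goes at most 62.5 mm and 10.7 degrees, less where a joint would pass 70% of its speed; a pose out of reach is approached as far as the arm can. A call with a gripper value outside its range is refused whole. The fingers move at their own pace and stop on an object; the grip force is fixed at half the most. Time passes only in rows, so rows that do not move let the fingers close, or fill a call up. It gives the time, the measured TCP pose, the force and the opening at its end, in the units of the state.
- arm.read_state(): the state, without advancing time (a new reading comes with each control period).
- arm.get_image(name): name is "scene" or "side" or "wrist"; returns the picture (400x640x3 uint8, red, green, blue); there is no depth.
- arm.camera_info(name): a dict with "fx", "fy", "cx", "cy" (pixels), "cam_to_world" (4x4, takes a point from camera to world coordinates). Camera axes: x right, y down, z forward; pixel columns grow to the right and rows downward; lengths in mm; the calibration is good to about 2 mm. A picture is of the moment at which its call begins: read the wrist's pose just before it. camera_info takes no time and is no camera call; for the wrist camera it gives the pose at the moment of the call.
- arm.job_done(): hands the job in, once; it reports no verdict.
Trained networks look in the newest picture that a camera, given by its name, has taken for a name from the list of things; names that differ only in an ending like _2 or _b are one class to them, and where a whole thing is asked for, a point or a joint stands for the part that bears it (a point fixed in the world has none). Each returns a list of dicts, best first, with "confidence" (0 to 1); they miss things now and then, are a little off and sometimes report something else, mostly with a low value. They report only what shows in the picture. A call takes as long as a camera call. They do not tell look-alikes from the thing itself.
- arm.search_frame(thing, camera): "xyz" ([x, y, z] in mm, in world coordinates, good to about 4 mm: the middle of the surface that is visible of it).
- arm.place_of(thing, camera): "xyz" ([x, y, z] in mm, in world coordinates, good to about 4 mm: a listed point, or the origin of a listed thing).
The state is a dict: "clock": time; "joints": joint angles; "joint_vel": joint speeds; "joint_efforts": joint torques, N m; "position": TCP position; "ee_rot": TCP orientation; "contact_force": force on the tool from outside, world axes, zero at the start; "wrist_torque": the same for the moment, N m; "gripper_width": finger opening in mm.
Only numpy, scipy, OpenCV 4.12 (cv2) and the standard library are available. Lean on these libraries where they do the work, as an engineer would, in place of code of your own. Each camera call takes 0.05 s, during which the arm holds its last target.

## Working session

There is one attempt and no reset: what is moved stays moved. The work goes in short steps, Python scripts to look and compute and a tool call to move; the robot and the scene stay as the last step left them, time stands still between calls to the robot, and variables do not carry over. Pictures are saved under pics/ and viewed, and the job is handed in when it is done.

Besides the shell and the picture viewer there is one more tool, called after "Call:" by a JSON object that holds its "api" and its "payload", one argument or row to a line. send_rows: Moves the arm, as the interface text tells. Its arguments: {"type":"object","properties":{"translation":{"type":"array"},"dr":{"type":"array"},"grip":{"type":"array"}},"required":["translation","dr","grip"]}

```bash
ls; mkdir -p pics; python3 - <<'E'
from bench import arm
import cv2
s=arm.read_state()
print({k:(v if not hasattr(v,'__len__') else [round(float(x),3) for x in v]) for k,v in s.items()})
for n in ("scene","side","wrist"):
    im=arm.get_image(n); cv2.imwrite(f"pics/a_{n}.png",im[:,:,::-1])
    for t in ("case","lid","lid_bar","lock_knob","deck","c1_mid","tape","labels","pens"):
        r=arm.place_of(t,n)
        print(n,t,[([round(float(x)) for x in d["xyz"]],round(d["confidence"],2)) for d in r])
    ci=arm.camera_info(n); print(n,ci)
E
```

```text
pics
{'clock': 0.0, 'joints': [1.55, 0.386, 0.007, -0.001, -1.194, -0.259], 'joint_vel': [0.001, -0.001, 0.001, -0.0, 0.0, 0.001], 'joint_efforts': [0.0, -39.228, 18.84, 4.186, -0.005, 0.0], 'position': [172.424, 600.134, 230.207], 'ee_rot': [0.99, -0.14, -0.0, 0.001], 'contact_force': [-0.303, 0.127, 0.493], 'wrist_torque': [-0.026, -0.0, 0.018], 'gripper_width': 85.18527955202434}
scene case [([510, -236, -2], 0.75)]
scene lid [([622, -229, 25], 0.59)]
scene lid_bar [([711, -226, 158], 0.63)]
scene lock_knob [([421, -270, 34], 0.58)]
scene deck [([500, 248, 36], 0.83)]
scene c1_mid [([522, -280, 36], 0.65)]
scene tape [([746, 1, -2], 0.75)]
scene labels [([572, 583, 1], 0.82)]
scene pens [([576, -480, 3], 0.52)]
scene {'fx': 430.37991883679337, 'fy': 430.37991883679337, 'cx': 321.56179030297295, 'cy': 198.63143409018033, 'cam_to_world': array([[-8.83788435e-01,  3.69178629e-01, -2.87445893e-01,
         1.02728915e+03],
       [ 4.67886647e-01,  6.96951853e-01, -5.43452114e-01,
         8.84779324e+02],
       [-2.94958872e-04, -6.14788788e-01, -7.88691739e-01,
         1.31860482e
[... 870 characters left out ...]
2e+02],
       [ 0.00000000e+00,  0.00000000e+00,  0.00000000e+00,
         1.00000000e+00]])}
wrist case []
wrist lid []
wrist lid_bar []
wrist lock_knob []
wrist deck []
wrist c1_mid []
wrist tape []
wrist labels []
wrist pens []
wrist {'fx': 286.38145827912456, 'fy': 286.38145827912456, 'cx': 322.43371232119154, 'cy': 200.82128313517413, 'cam_to_world': array([[-2.75670233e-01, -9.09397972e-01, -3.11450240e-01,
         2.52130347e+02],
       [-9.61252265e-01,  2.60823768e-01,  8.92471000e-02,
         5.78459379e+02],
       [ 7.24932764e-05,  3.23985017e-01, -9.46062209e-01,
         3.74605430e+02],
       [ 0.00000000e+00,  0.00000000e+00,  0.00000000e+00,
         1.00000000e+00]])}
```

View pics/a_scene.png

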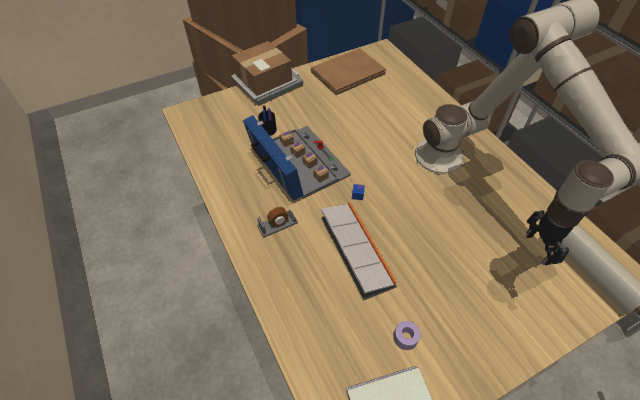

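View pics/a_side.png

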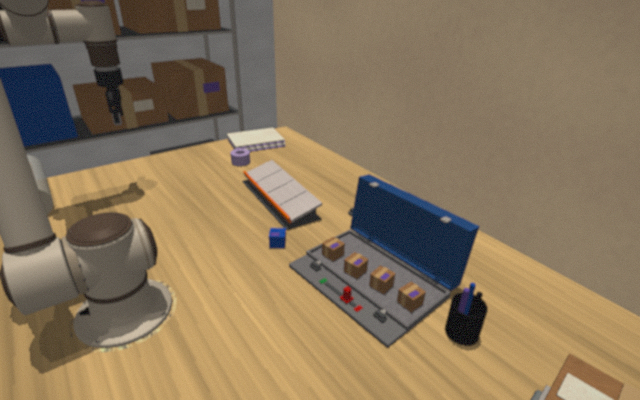

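View pics/a_wrist.png

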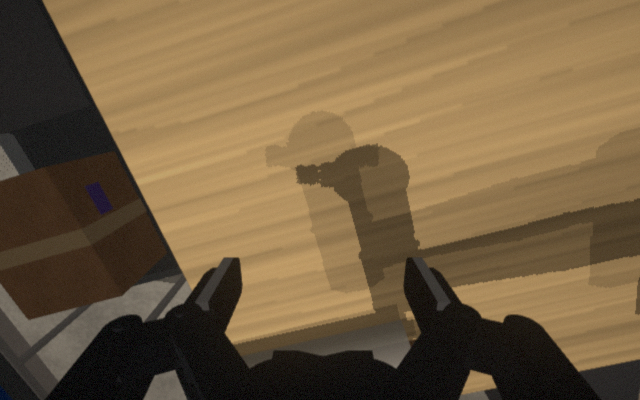

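The pictures show four cartons in the case, at scene px (287,139), (298,150), (310,160) and (321,173). The rack's orange lip runs from (350,207) to (393,283), and a blue cube stands at (358,192). That cube is a look-alike and stays put. Next I move the wrist camera over the rack.

Call:
{"api": "send_rows", "payload": {
  "translation": [
    [44,26,-7],
    [44,26,-7],
    [44,26,-7],
    [44,26,-7],
    [44,26,-7]
  ],
  "dr": [
    [0,0,0],
    [0,0,0],
    [0,0,0],
    [0,0,0],
    [0,0,0]
  ],
  "grip": [85,85,85,85,85]
}}

```text
clock: 2.12
position: [349.1, 413.7, 266.8]
ee_rot: [0.99, -0.139, 0.0, -0.0]
contact_force: [0.5, -1.0, 0.2]
gripper_width: 85.0
```

Call:
{"api": "send_rows", "payload": {
  "translation": [
    [44,26,-7],
    [44,26,-7],
    [44,26,-7],
    [44,26,-7],
    [44,26,-7]
  ],
  "dr": [
    [0,0,0],
    [0,0,0],
    [0,0,0],
    [0,0,0],
    [0,0,0]
  ],
  "grip": [85,85,85,85,85]
}}

```text
clock: 2.75
position: [524.7, 227.9, 301.8]
ee_rot: [0.99, -0.139, 0.0, -0.0]
contact_force: [0.3, 0.6, -1.0]
gripper_width: 84.8
```

Call:
{"api": "send_rows", "payload": {
  "translation": [
    [0,0,0],
    [0,0,0],
    [0,0,0],
    [0,0,0],
    [0,0,0]
  ],
  "dr": [
    [0,0,-8],
    [0,0,-8],
    [0,0,0],
    [0,0,0],
    [0,0,0]
  ],
  "grip": [85,85,85,85,85]
}}

```text
clock: 3.38
position: [523.5, 229.5, 301.3]
ee_rot: [1.0, -0.001, 0.0, -0.0]
contact_force: [0.5, -0.6, 0.7]
gripper_width: 85.0
```

```bash
cat > h.py <<'E'
import numpy as np, cv2
from bench import arm
from scipy.spatial.transform import Rotation as R
np.set_printoptions(precision=2,suppress=True)
def st():
    s=arm.read_state(); return s,np.array(s["position"]),R.from_quat(s["ee_rot"])
def shot(cam,name,crop=None,scale=1):
    ci=arm.camera_info(cam); im=arm.get_image(cam)
    o=im[:,:,::-1].copy()
    if crop: x0,y0,x1,y1=crop; o=o[y0:y1,x0:x1]
    if scale!=1: o=cv2.resize(o,None,fx=scale,fy=scale,interpolation=cv2.INTER_CUBIC)
    cv2.imwrite(f"pics/{name}.png",o); return im,ci
def ray(ci,u,v):
    T=np.array(ci["cam_to_world"]); d=T[:3,:3]@np.array([(u-ci["cx"])/ci["fx"],(v-ci["cy"])/ci["fy"],1]); return T[:3,3],d/np.linalg.norm(d)
def atz(ci,u,v,z):
    o,d=ray(ci,u,v); return o+d*(z-o[2])/d[2]
def tri(rays):
    A=np.zeros((3,3));b=np.zeros(3)
    for o,d in rays:
        P=np.eye(3)-np.outer(d,d);A+=P;b+=P@o
    p=np.linalg.solve(A,b); return p,[np.linalg.norm((np.eye(3)-np.outer(d,d))@(p-o)) for o,d in rays]
def proj(ci,p):
    T=np.linalg.inv(np.array(ci["cam_to_world"])); q=T[:3,:3]@np.array(p)+T[:3,3]; return np.array([ci["fx"]*q[0]/q[2]+ci["cx"],ci["fy"]*q[1]/q[2]+ci["cy"]])
def yawR(deg,tilt=None):
    # tool down, tool x at heading deg from world x
    c,s=np.cos(np.radians(deg)),np.sin(np.radians(deg))
    return R.from_matrix(np.array([[c,s,0],[s,-c,0],[0,0,-1.]]))
def go(target,Rt=None):
    s,p,r=st()
    d=r.inv().apply(np.array(target)-p)
    print("pos",p,"tool delta",d,"len %.1f"%np.linalg.norm(d))
    if Rt is not None: print("rotvec deg (tool)",np.degrees((r.inv()*Rt).as_rotvec()))
def net(f,things,cam):
    for t in things:
        r=getattr(arm,f)(t,cam); print(cam,t,[([round(float(x),1) for x in d["xyz"]],round(d["confidence"],2)) for d in r])
E
python3 - <<'E'
from h import *
s,p,r=st(); print(p,r.as_matrix())
shot("wrist","b_wrist"); net("place_of",["deck","labels"],"wrist")
E
```

```text
[523.53 229.48 301.34] [[ 1. -0.  0.]
 [-0. -1.  0.]
 [ 0. -0. -1.]]
wrist deck [([500.8, 243.6, 34.4], 0.57)]
wrist labels [([571.5, 581.3, -0.4], 0.71)]
```

View pics/b_wrist.png

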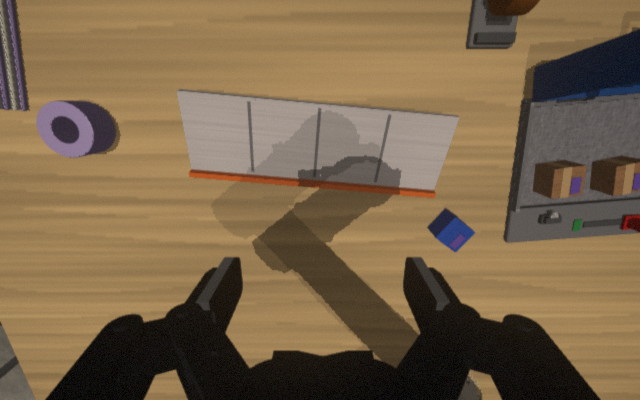

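The wrist view shows the rack's orange lip from (190,172) to (435,193), the label roll at (75,128), and the blue look-alike cube at (450,230). The case is at the right, with two of its cartons in view. I take a second view nearer the case.

```bash
cat >> h.py <<'E'
def lip(im):
    hsv=cv2.cvtColor(np.ascontiguousarray(im),cv2.COLOR_RGB2HSV)
    m=cv2.inRange(hsv,(3,170,90),(14,255,255))
    n,l,stt,c=cv2.connectedComponentsWithStats(m)
    i=max(range(1,n),key=lambda k:stt[k,2]); ys,xs=np.where(l==i)
    us=np.unique(xs); top=np.array([[u,ys[xs==u].min()-0.5] for u in us]); 
    k=np.polyfit(top[4:-4,0],top[4:-4,1],1); res=np.abs(np.polyval(k,top[:,0])-top[:,1])
    k=np.polyfit(top[res<1.0,0],top[res<1.0,1],1)
    return (us[0],np.polyval(k,us[0])),(us[-1],np.polyval(k,us[-1])),stt[i]
E
python3 - <<'E'
from h import *
import pickle
im,ci=shot("wrist","b2"); a,b,s_=lip(im); print(a,b,s_)
pickle.dump((ci,a,b),open("lip1.pkl","wb"))
for e in (a,b): print(atz(ci,*e,36))
E
```

```text
(np.int64(189), np.float64(169.8210947905958)) (np.int64(435), np.float64(191.31033788890446)) [ 189  170  247   28 1478]
[514.14 424.26  36.  ]
[481.39  62.34  36.  ]
```

Call:
{"api": "send_rows", "payload": {
  "translation": [
    [0,40,0],
    [0,40,0],
    [0,40,0],
    [0,0,0],
    [0,0,0]
  ],
  "dr": [
    [0,0,0],
    [0,0,0],
    [0,0,0],
    [0,0,0],
    [0,0,0]
  ],
  "grip": [85,85,85,85,85]
}}

```text
clock: 4.2
position: [523.7, 109.5, 301.4]
ee_rot: [1.0, -0.0, 0.0, -0.0]
contact_force: [0.8, -0.1, 0.7]
gripper_width: 85.2
```

```bash
python3 - <<'E'
from h import *
import pickle
im,ci=shot("wrist","b3"); a,b,s_=lip(im); print(a,b,s_)
pickle.dump((ci,a,b),open("lip2.pkl","wb"))
c1,a1,b1=pickle.load(open("lip1.pkl","rb"))
im3,c3=shot("scene","b3s",(240,120,420,310),3)
try: a3,b3,s3=lip(im3); print(a3,b3,s3)
except Exception as e: print(e)
for x,y in ((a1,a),(b1,b)): print(tri([ray(c1,*x),ray(ci,*y)]))
s,p,r=st(); print(p)
net("place_of",["case","lock_knob","c1_mid","c2_mid","c3_mid","c4_mid"],"wrist")
E
```

```text
(np.int64(105), np.float64(169.86715589563548)) (np.int64(353), np.float64(190.99885515181674)) [ 105  171  249   27 1636]
(np.int64(348), np.float64(199.2650323774285)) (np.int64(395), np.float64(279.933510638298)) [348 202  48  82 239]
(array([516.09, 420.36,  44.2 ]), [np.float64(0.09838221277254881), np.float64(0.09838221277261852)])
(array([484.17,  65.65,  43.96]), [np.float64(0.3302020749141005), np.float64(0.33020207491420345)])
[523.68 110.07 301.24]
wrist case [([506.7, -239.9, 3.4], 0.62)]
wrist lock_knob [([427.8, -267.7, 36.3], 0.64)]
wrist c1_mid [([523.3, -284.3, 33.9], 0.62)]
wrist c2_mid [([499.3, -116.4, 34.2], 0.84)]
wrist c3_mid [([506.1, -203.9, 27.1], 0.96), ([409.6, 21.1, 16.9], 0.76)]
wrist c4_mid []
```

View pics/b3.png

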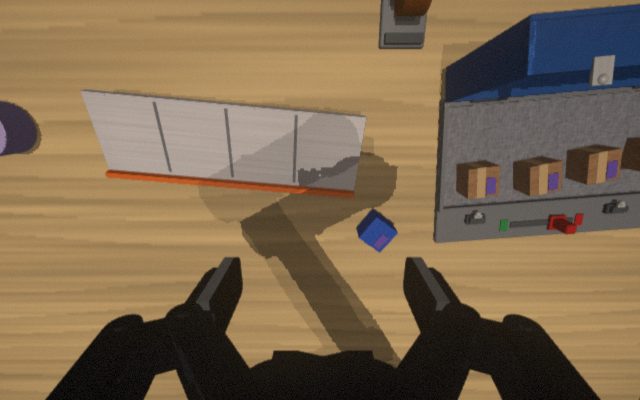

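View pics/b3s.png

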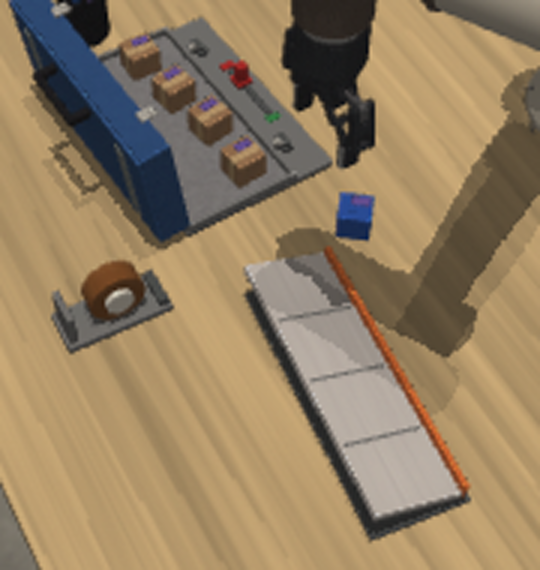

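The wrist view has three of the cartons at (480,180), (540,175) and (595,165), the knob at (565,223) and the green mark at (503,225). Now I move over the case.

Call:
{"api": "send_rows", "payload": {
  "translation": [
    [0,50,0],
    [0,55,0],
    [0,55,0],
    [0,55,0],
    [0,50,0]
  ],
  "dr": [
    [0,0,0],
    [0,0,0],
    [0,0,0],
    [0,0,0],
    [0,0,0]
  ],
  "grip": [85,85,85,85,85]
}}

```text
clock: 5.22
position: [523.3, -157.4, 301.5]
ee_rot: [1.0, -0.0, 0.0, 0.0]
contact_force: [0.8, 0.2, 1.6]
gripper_width: 85.0
```

Call:
{"api": "send_rows", "payload": {
  "translation": [
    [0,0,0],
    [0,0,0],
    [0,0,0],
    [0,0,0],
    [0,0,0]
  ],
  "dr": [
    [0,0,0],
    [0,0,0],
    [0,0,0],
    [0,0,0],
    [0,0,0]
  ],
  "grip": [85,85,85,85,85]
}}

```text
clock: 5.85
position: [523.6, -155.0, 301.4]
ee_rot: [1.0, 0.0, 0.0, -0.0]
contact_force: [0.2, 0.2, -0.6]
gripper_width: 84.6
```

```bash
python3 - <<'E'
from h import *
import pickle
s,p,r=st(); print(p)
im,ci=shot("wrist","c1"); pickle.dump((im,ci),open("c1.pkl","wb"))
cv2.imwrite("pics/c1z.png",cv2.resize(im[90:260,100:560,::-1],None,fx=1.7,fy=1.7,interpolation=cv2.INTER_CUBIC))
net("place_of",["case","lid","lid_bar","lock_knob","c1_mid","c2_mid","c3_mid","c4_mid"],"wrist")
E
```

```text
[ 523.57 -154.99  301.44]
wrist case [([508.5, -240.7, 4.6], 0.84)]
wrist lid [([623.3, -229.5, 22.9], 0.93), ([424.9, -266.1, 36.7], 0.47)]
wrist lid_bar []
wrist lock_knob [([423.1, -264.4, 33.8], 0.57)]
wrist c1_mid [([522.1, -280.4, 31.3], 0.94)]
wrist c2_mid [([497.2, -115.9, 32.9], 0.88)]
wrist c3_mid []
wrist c4_mid [([536.3, -361.7, 32.5], 0.96)]
```

View pics/c1.png

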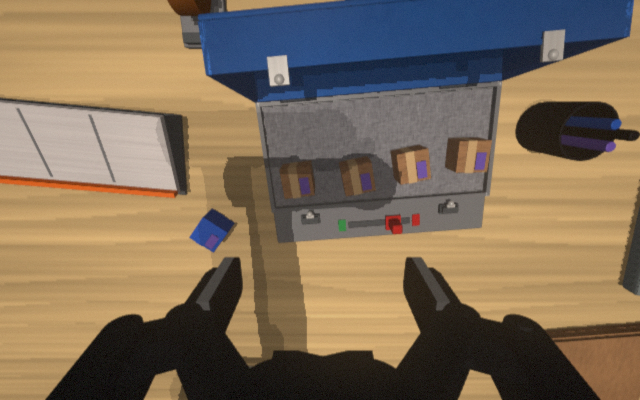

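View pics/c1z.png

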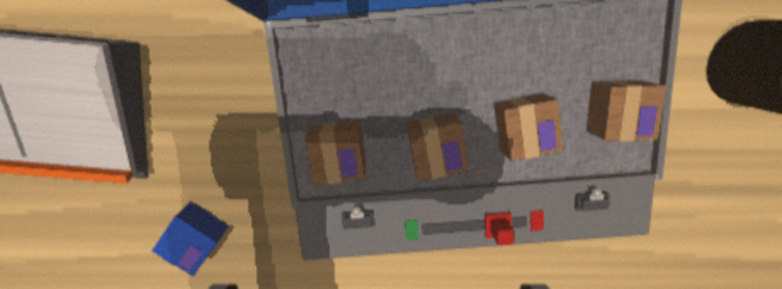

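The enlarged crop shows all four brown cartons with purple labels, full-frame px (297,180), (357,177), (412,166), (469,157). These fit the description (taped cardboard, standing in the case). The blue cube at (211,230) outside the case is the decoy. I'll start with c2, nearest the rack.

Call:
{"api": "send_rows", "payload": {
  "translation": [
    [-6,-9,40],
    [-6,-9,40],
    [-6,-9,40],
    [-6,-9,40],
    [-2,-3,10]
  ],
  "dr": [
    [0,0,0],
    [0,0,0],
    [0,0,0],
    [0,0,0],
    [0,0,-4]
  ],
  "grip": [66,66,66,66,66]
}}

```text
clock: 6.92
position: [495.3, -116.4, 128.6]
ee_rot: [0.999, 0.036, -0.003, -0.0]
contact_force: [0.1, -0.9, 0.1]
gripper_width: 66.1
```

```bash
python3 - <<'E'
from h import *
import pickle
s,p,r=st(); print(p)
im,ci=shot("wrist","c2"); pickle.dump((im,ci),open("c2.pkl","wb"))
net("place_of",["case","lock_knob","c1_mid","c2_mid","c3_mid","c4_mid"],"wrist")
print(ci["cam_to_world"][:3,3])
E
```

```text
[ 495.29 -116.41  128.65]
wrist case [([507.6, -241.2, 2.1], 0.93)]
wrist lock_knob [([423.1, -264.0, 36.7], 0.62)]
wrist c1_mid [([524.7, -282.3, 36.6], 0.64)]
wrist c2_mid [([496.9, -119.9, 31.9], 0.58), ([506.7, -239.5, 3.9], 0.55), ([622.2, -231.1, 23.6], 0.53)]
wrist c3_mid [([412.8, 22.9, 18.0], 0.88), ([506.5, -205.6, 25.5], 0.81)]
wrist c4_mid [([535.8, -361.6, 36.1], 0.94)]
[ 578.7  -109.63  271.47]
```

View pics/c2.png

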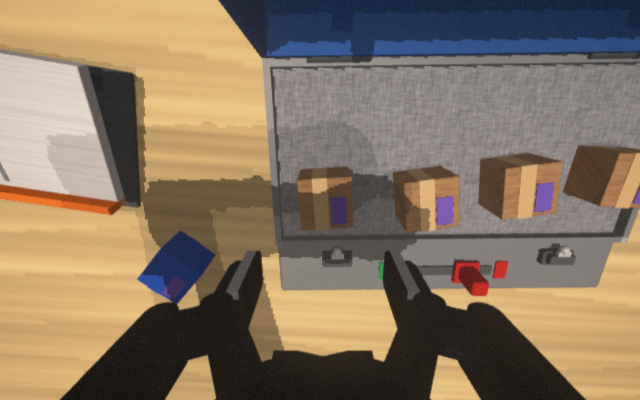

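c2 sits at (325,198), squared to the jaws. I go down to grasp it.

Call:
{"api": "send_rows", "payload": {
  "translation": [
    [1,0,25],
    [1,1,25],
    [0,0,25],
    [0,0,20],
    [0,0,14]
  ],
  "dr": [
    [0,0,0],
    [0,0,0],
    [0,0,0],
    [0,0,0],
    [0,0,0]
  ],
  "grip": [66,66,66,66,66]
}}

```text
clock: 7.9
position: [499.9, -117.7, 22.0]
ee_rot: [0.999, 0.034, 0.0, 0.0]
contact_force: [-0.2, 0.0, -0.5]
gripper_width: 65.7
```

Call:
{"api": "send_rows", "payload": {
  "translation": [
    [0,0,0],
    [0,0,0],
    [0,0,0],
    [0,0,0],
    [0,0,0]
  ],
  "dr": [
    [0,0,0],
    [0,0,0],
    [0,0,0],
    [0,0,0],
    [0,0,0]
  ],
  "grip": [30,30,30,30,30]
}}

```text
clock: 8.52
position: [499.7, -117.5, 22.7]
ee_rot: [0.999, 0.035, 0.0, 0.0]
contact_force: [-0.4, 0.6, 0.9]
gripper_width: 43.7
```

```bash
python3 - <<'E'
from h import *
s,p,r=st(); print(p,s["gripper_width"],s["contact_force"])
shot("wrist","c3")
E
```

```text
[ 499.7  -117.53   22.66] 43.715169883408436 [-0.36  0.63  0.95]
```

View pics/c3.png

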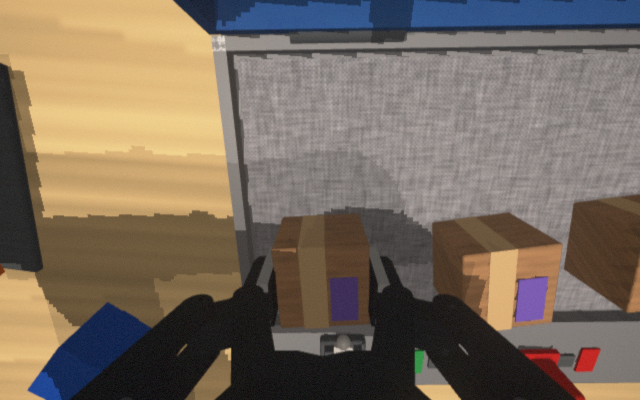

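The grip holds (43.7 mm). I lift it and check how the carton sits in the fingers.

Call:
{"api": "send_rows", "payload": {
  "translation": [
    [0,0,-20],
    [0,0,-30],
    [0,0,-35],
    [0,0,-30],
    [0,0,-15]
  ],
  "dr": [
    [0,0,0],
    [0,0,0],
    [0,0,0],
    [0,0,0],
    [0,0,0]
  ],
  "grip": [30,30,30,30,30]
}}

```text
clock: 9.2
position: [500.0, -117.5, 153.9]
ee_rot: [0.999, 0.035, 0.001, -0.0]
contact_force: [0.7, -0.5, -1.6]
gripper_width: 43.7
```

```bash
python3 - <<'E'
from h import *
s,p,r=st(); print(p,s["gripper_width"],s["contact_force"])
im,ci=shot("wrist","c4")
cv2.imwrite("pics/c4z.png",cv2.resize(im[190:360,230:410,::-1],None,fx=3.5,fy=3.5,interpolation=cv2.INTER_CUBIC))
net("place_of",["c1_mid","c2_mid","c3_mid","c4_mid"],"wrist")
# predicted top corners for centre x offset 0
for sx in(-22,22):
  for sy in(-22,22): print(sx,sy,proj(ci,p+r.apply([sx,sy,-29.3])))
E
```

```text
[ 500.04 -117.54  153.88] 43.651003687189146 [ 0.73 -0.53 -1.63]
wrist c1_mid [([525.0, -285.2, 32.0], 0.66), ([502.5, -241.0, -0.7], 0.46)]
wrist c2_mid [([499.2, -117.0, 163.6], 0.98)]
wrist c3_mid [([507.3, -201.5, 27.0], 0.67), ([410.7, 23.5, 16.3], 0.58)]
wrist c4_mid [([535.4, -359.7, 35.6], 0.88), ([500.3, -114.6, 162.8], 0.73)]
-22 -22 [279.74 326.56]
-22 22 [368.59 326.6 ]
22 -22 [275.02 247.16]
22 22 [373.8 247.2]
```

View pics/c4z.png

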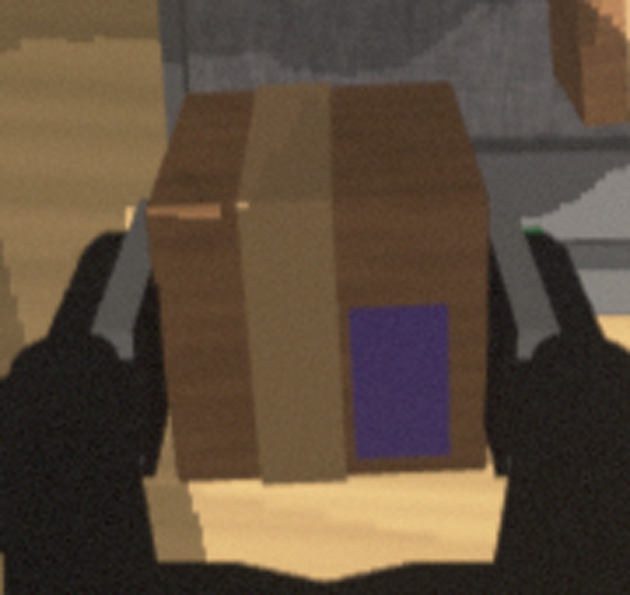

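The carton is centred in the fingers: its top edges are at rows 248.6 and 325.7, against 247.2 and 326.6 predicted. Next I compute the placing pose.

```bash
cat >> h.py <<'E'
O=np.array([499.5,243.,38.]); YAW=-5.15
def deckR():
    c,s=np.cos(np.radians(YAW)),np.sin(np.radians(YAW)); xh=np.array([c,s,0]); yd=np.array([-s,c,0])
    a=np.radians(15); dx=np.cos(a)*xh+np.sin(a)*np.array([0,0,1]); n=np.cross(dx,yd); return np.column_stack([dx,yd,n])
def deckpt(v): return O+deckR()@np.array(v,float)
D=deckR(); RT=R.from_matrix(np.column_stack([D[:,0],-D[:,1],-D[:,2]]))
def tcp_for(v,cz=-9.3): return deckpt(v)-RT.apply([0,0,cz])
def indeck(p): return D.T@(np.array(p)-O)
E
python3 - <<'E'
from h import *
t=tcp_for([32,120,80]); print(t); go(t,RT)
s,p,r=st(); print("rot in tool deg", np.degrees((r.inv()*RT).as_rotvec()))
E
```

```text
[522.83 361.38 114.57]
pos [ 498.54 -117.49  150.88] tool delta [  57.29 -476.05   36.38] len 480.9
rotvec deg (tool) [-1.21 15.13  9.04]
rot in tool deg [-1.21 15.13  9.04]
```

Call:
{"api": "send_rows", "payload": {
  "translation": [
    [6,-40,-5],
    [6,-50,0],
    [6,-50,0],
    [6,-50,0],
    [6,-50,0]
  ],
  "dr": [
    [0,0,0],
    [0,0,0],
    [0,0,0],
    [0,0,0],
    [0,0,0]
  ],
  "grip": [30,30,30,30,30]
}}

```text
clock: 10.07
position: [512.0, 125.2, 155.7]
ee_rot: [0.999, 0.035, -0.001, 0.001]
contact_force: [0.6, 0.5, -1.4]
gripper_width: 43.3
```

Call:
{"api": "send_rows", "payload": {
  "translation": [
    [6,-50,0],
    [6,-50,0],
    [6,-50,0],
    [5,-50,0],
    [4,-36,0]
  ],
  "dr": [
    [0,0,0],
    [0,0,0],
    [0,0,0],
    [0,0,0],
    [0,0,0]
  ],
  "grip": [30,30,30,30,30]
}}

```text
clock: 10.7
position: [522.7, 362.9, 155.0]
ee_rot: [0.999, 0.035, -0.001, 0.001]
contact_force: [0.3, -0.4, -1.5]
gripper_width: 43.4
```

Call:
{"api": "send_rows", "payload": {
  "translation": [
    [0,0,0],
    [0,0,0],
    [0,0,0],
    [0,0,0],
    [0,0,0]
  ],
  "dr": [
    [-0.6,7.6,4.5],
    [-0.6,7.6,4.5],
    [0,0,0],
    [0,0,0],
    [0,0,0]
  ],
  "grip": [30,30,30,30,30]
}}

```text
clock: 11.32
position: [524.9, 361.7, 157.8]
ee_rot: [0.99, -0.043, 0.131, 0.005]
contact_force: [0.1, -0.0, -0.6]
gripper_width: 43.6
```

```bash
python3 - <<'E'
from h import *
go(tcp_for([32,120,50]),RT); s,p,r=st(); print(s["gripper_width"]); print(indeck(p+r.apply([0,0,-9.3])))
for c in("scene","side"):
  shot(c,"d_"+c)
  net("place_of",["c2_mid","c1_mid","deck"],c)
im,ci=shot("wrist","d_w")
E
```

```text
pos [524.93 361.72 157.79] tool delta [-13.19   0.57  71.21] len 72.4
rotvec deg (tool) [-0.06 -0.02  0.13]
43.60809973905498
[ 45.17 120.51 121.21]
scene c2_mid [([522.6, 355.8, 165.8], 0.58)]
scene c1_mid [([523.8, -281.5, 36.4], 0.66)]
scene deck [([495.6, 245.7, 34.2], 0.97), ([509.4, -236.7, -1.2], 0.73)]
side c2_mid [([525.9, 361.2, 166.8], 0.42)]
side c1_mid [([527.9, -282.6, 32.5], 0.95), ([427.6, -267.4, 30.8], 0.73)]
side deck [([500.4, 244.6, 33.7], 0.71)]
```

View pics/d_w.png

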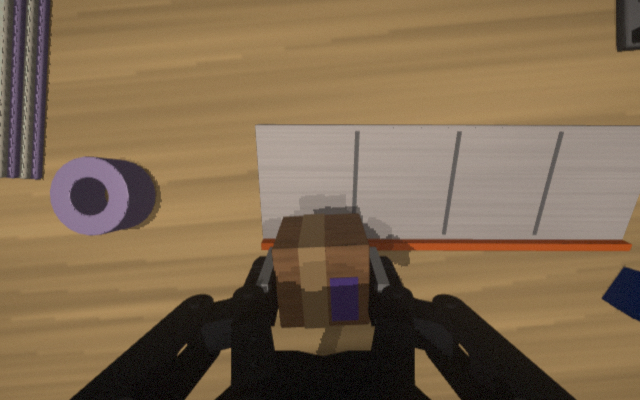

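The lip is level in this view (row 240 to 246), so the yaw is right. Four equal bays are marked. I go down square to the deck.

Call:
{"api": "send_rows", "payload": {
  "translation": [
    [-5,0,25],
    [-5,0,25],
    [-3,0,25],
    [0,0,14],
    [0,0,0]
  ],
  "dr": [
    [0,0,0],
    [0,0,0],
    [0,0,0],
    [0,0,0],
    [0,0,0]
  ],
  "grip": [30,30,30,30,30]
}}

```text
clock: 12.4
position: [534.1, 359.4, 67.1]
ee_rot: [0.991, -0.043, 0.13, 0.007]
contact_force: [0.1, -0.1, -1.3]
gripper_width: 43.2
```

Call:
{"api": "send_rows", "payload": {
  "translation": [
    [0,0,2],
    [0,0,2],
    [0,0,2],
    [0,0,0],
    [0,0,0]
  ],
  "dr": [
    [0,0,0],
    [0,0,0],
    [0,0,0],
    [0,0,0],
    [0,0,0]
  ],
  "grip": [30,30,30,30,30]
}}

```text
clock: 13.02
position: [535.7, 359.9, 62.3]
ee_rot: [0.991, -0.043, 0.13, 0.006]
contact_force: [0.2, -0.4, -1.7]
gripper_width: 43.5
```

```bash
python3 - <<'E'
from h import *
s,p,r=st(); print(p,s["gripper_width"],s["contact_force"]); print(indeck(p+r.apply([0,0,-9.3])))
im,ci=shot("wrist","e_w")
E
```

```text
[535.71 359.86  62.34] 43.47132079232088 [ 0.17 -0.43 -1.68]
[ 31.   119.64  26.19]
```

View pics/e_w.png

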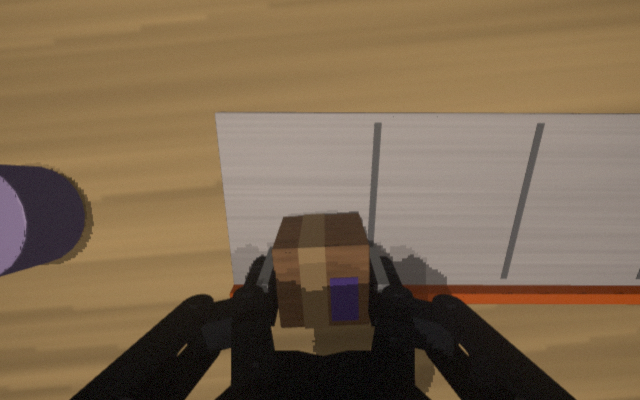

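Call:
{"api": "send_rows", "payload": {
  "translation": [
    [0,0,2],
    [0,0,2],
    [0,0,1],
    [0,0,1],
    [0,0,0]
  ],
  "dr": [
    [0,0,0],
    [0,0,0],
    [0,0,0],
    [0,0,0],
    [0,0,0]
  ],
  "grip": [30,30,30,30,30]
}}

```text
clock: 13.7
position: [537.2, 359.6, 56.3]
ee_rot: [0.991, -0.043, 0.13, 0.006]
contact_force: [0.7, -0.2, -1.5]
gripper_width: 43.4
```

Call:
{"api": "send_rows", "payload": {
  "translation": [
    [0,0,1],
    [0,0,0],
    [0,0,1],
    [0,0,0],
    [0,0,0]
  ],
  "dr": [
    [0,0,0],
    [0,0,0],
    [0,0,0],
    [0,0,0],
    [0,0,0]
  ],
  "grip": [30,30,30,30,30]
}}

```text
clock: 14.32
position: [537.7, 359.6, 54.5]
ee_rot: [0.991, -0.043, 0.13, 0.006]
contact_force: [-0.3, -0.3, -1.6]
gripper_width: 43.1
```

Call:
{"api": "send_rows", "payload": {
  "translation": [
    [0,0,1],
    [0,0,0],
    [0,0,1],
    [0,0,0],
    [0,0,0]
  ],
  "dr": [
    [0,0,0],
    [0,0,0],
    [0,0,0],
    [0,0,0],
    [0,0,0]
  ],
  "grip": [30,30,30,30,30]
}}

```text
clock: 14.95
position: [538.2, 359.5, 52.5]
ee_rot: [0.991, -0.043, 0.13, 0.006]
contact_force: [0.1, 0.6, -0.7]
gripper_width: 43.4
```

Call:
{"api": "send_rows", "payload": {
  "translation": [
    [0,0,1],
    [0,0,0],
    [0,0,0],
    [0,0,0],
    [0,0,0]
  ],
  "dr": [
    [0,0,0],
    [0,0,0],
    [0,0,0],
    [0,0,0],
    [0,0,0]
  ],
  "grip": [30,30,30,30,30]
}}

```text
clock: 15.58
position: [538.3, 359.6, 52.4]
ee_rot: [0.99, -0.043, 0.131, 0.006]
contact_force: [-4.5, -0.8, 5.8]
gripper_width: 43.5
```

The carton touches the deck (force about 7 N). I ease off 1 mm and slide toward the lip.

Call:
{"api": "send_rows", "payload": {
  "translation": [
    [0,0,-1],
    [-2,0,0],
    [-2,0,0],
    [-2,0,0],
    [0,0,0]
  ],
  "dr": [
    [0,0,0],
    [0,0,0],
    [0,0,0],
    [0,0,0],
    [0,0,0]
  ],
  "grip": [30,30,30,30,30]
}}

```text
clock: 16.2
position: [532.3, 360.1, 50.9]
ee_rot: [0.991, -0.043, 0.13, 0.006]
contact_force: [-1.0, 0.2, -0.9]
gripper_width: 43.7
```

Call:
{"api": "send_rows", "payload": {
  "translation": [
    [-1,0,0],
    [0,0,0],
    [-1,0,0],
    [0,0,0],
    [0,0,0]
  ],
  "dr": [
    [0,0,0],
    [0,0,0],
    [0,0,0],
    [0,0,0],
    [0,0,0]
  ],
  "grip": [30,30,30,30,30]
}}

```text
clock: 16.82
position: [530.5, 360.1, 50.4]
ee_rot: [0.991, -0.043, 0.13, 0.006]
contact_force: [1.4, 0.2, -0.9]
gripper_width: 43.3
```

```bash
sed -i 's/243.,38.\]/243.,34.3]/' h.py; python3 - <<'E'
from h import *
s,p,r=st(); print(p,s["gripper_width"],s["contact_force"]); print(indeck(p+r.apply([0,0,-9.3])))
im,ci=shot("wrist","f_w",(200,190,500,390),2.5)
E
```

```text
[530.48 360.13  50.37] 43.31954889541395 [ 1.4   0.19 -0.89]
[ 23.81 119.44  19.56]
```

View pics/f_w.png

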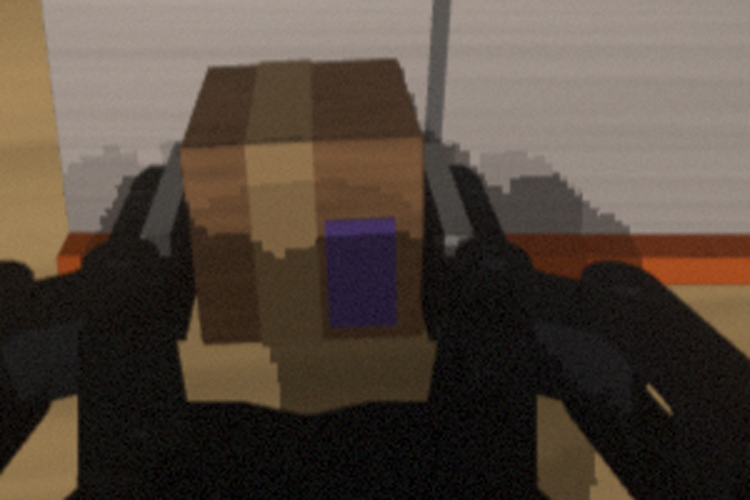

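Call:
{"api": "send_rows", "payload": {
  "translation": [
    [-1,0,0],
    [0,0,0],
    [-1,0,0],
    [0,0,0],
    [0,0,0]
  ],
  "dr": [
    [0,0,0],
    [0,0,0],
    [0,0,0],
    [0,0,0],
    [0,0,0]
  ],
  "grip": [30,30,30,30,30]
}}

```text
clock: 17.5
position: [529.0, 360.4, 50.1]
ee_rot: [0.99, -0.043, 0.131, 0.006]
contact_force: [2.5, -0.4, -2.0]
gripper_width: 43.4
```

Call:
{"api": "send_rows", "payload": {
  "translation": [
    [-1,0,0],
    [0,0,0],
    [0,0,0],
    [0,0,0],
    [0,0,0]
  ],
  "dr": [
    [0,0,0],
    [0,0,0],
    [0,0,0],
    [0,0,0],
    [0,0,0]
  ],
  "grip": [30,30,30,30,30]
}}

```text
clock: 18.12
position: [528.7, 360.5, 50.3]
ee_rot: [0.99, -0.043, 0.131, 0.006]
contact_force: [6.7, -1.5, -1.6]
gripper_width: 43.3
```

It is against the lip (6.7 N, computed x about 22 mm). I release it and back off square to the deck.

Call:
{"api": "send_rows", "payload": {
  "translation": [
    [1,0,0],
    [0,0,0],
    [0,0,0],
    [0,0,0],
    [0,0,0]
  ],
  "dr": [
    [0,0,0],
    [0,0,0],
    [0,0,0],
    [0,0,0],
    [0,0,0]
  ],
  "grip": [44,60,60,60,60]
}}

```text
clock: 18.75
position: [528.5, 360.5, 50.0]
ee_rot: [0.991, -0.043, 0.13, 0.006]
contact_force: [-0.6, 0.1, -0.1]
gripper_width: 59.8
```

Call:
{"api": "send_rows", "payload": {
  "translation": [
    [0,0,-15],
    [0,0,-30],
    [0,0,-40],
    [0,0,-40],
    [0,0,0]
  ],
  "dr": [
    [0,0,0],
    [0,0,0],
    [0,0,0],
    [0,0,0],
    [0,0,0]
  ],
  "grip": [62,62,62,62,62]
}}

```text
clock: 19.38
position: [497.0, 365.7, 175.9]
ee_rot: [0.99, -0.043, 0.133, 0.002]
contact_force: [-1.0, 0.7, -0.9]
gripper_width: 62.3
```

```bash
python3 - <<'E'
from h import *
im,ci=shot("wrist","g_w"); net("place_of",["c2_mid","c1_mid"],"wrist")
for t in ["c2_mid"]:
  for d in arm.place_of(t,"wrist"): print(indeck(d["xyz"]))
c=deckpt([22,119.4,20])
for n,v in {"c":[22,119.4,20],"t1":[44,141.4,40],"t2":[0,97.4,40],"t3":[44,97.4,40],"t4":[0,141.4,40]}.items(): print(n,proj(ci,deckpt(v)))
arm.get_image("scene"); net("place_of",["c1_mid","c2_mid","c3_mid","c4_mid"],"scene")
go([510,-202,130],yawR(4))
E
```

```text
wrist c2_mid [([529.1, 361.5, 60.9], 0.67)]
wrist c1_mid []
[ 25.09 120.68  20.82]
c [326.93 195.67]
t1 [302.22 178.52]
t2 [350.64 225.01]
t3 [352.4  178.79]
t4 [303.12 224.7 ]
scene c1_mid [([524.3, -283.0, 35.5], 0.48), ([527.9, 358.4, 57.5], 0.29)]
scene c2_mid [([528.2, 356.3, 57.0], 0.69)]
scene c3_mid [([504.4, -206.9, 29.4], 0.74), ([413.8, 22.8, 21.9], 0.66)]
scene c4_mid [([535.8, -362.0, 33.1], 0.6), ([743.4, 3.2, -0.3], 0.28)]
pos [496.36 362.97 169.79] tool delta [ 49.92 561.53  56.1 ] len 566.5
rotvec deg (tool) [  1.33 -14.91  -8.92]
```

View pics/g_w.png

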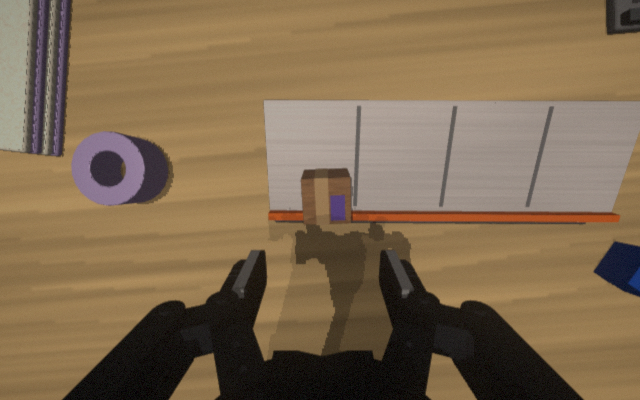

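The carton lies flat in the left bay against the lip at (327,195), as predicted. On to c3.

Call:
{"api": "send_rows", "payload": {
  "translation": [
    [0,0,0],
    [0,0,0],
    [-2,35,0],
    [-3,50,0],
    [-3,55,0]
  ],
  "dr": [
    [0.7,-7.5,-4.5],
    [0.7,-7.5,-4.5],
    [0,0,0],
    [0,0,0],
    [0,0,0]
  ],
  "grip": [66,66,66,66,66]
}}

```text
clock: 20.45
position: [498.3, 221.7, 169.7]
ee_rot: [0.999, 0.035, 0.001, -0.001]
contact_force: [1.2, 0.3, 0.1]
gripper_width: 66.2
```

Call:
{"api": "send_rows", "payload": {
  "translation": [
    [-3,55,0],
    [-2,55,0],
    [-2,55,0],
    [-2,55,0],
    [-2,55,0]
  ],
  "dr": [
    [0,0,0],
    [0,0,0],
    [0,0,0],
    [0,0,0],
    [0,0,0]
  ],
  "grip": [66,66,66,66,66]
}}

```text
clock: 21.08
position: [506.4, -53.9, 169.7]
ee_rot: [0.999, 0.035, 0.001, -0.001]
contact_force: [1.2, 0.5, 0.4]
gripper_width: 65.6
```

Call:
{"api": "send_rows", "payload": {
  "translation": [
    [-2,55,0],
    [-2,55,10],
    [-2,40,15],
    [0,0,15],
    [0,0,0]
  ],
  "dr": [
    [0,0,0],
    [0,0,0],
    [0,0,0],
    [0,0,0],
    [0,0,0]
  ],
  "grip": [66,66,66,66,66]
}}

```text
clock: 21.7
position: [510.0, -201.9, 127.9]
ee_rot: [0.999, 0.035, -0.001, -0.001]
contact_force: [-0.3, 0.8, 0.6]
gripper_width: 66.2
```

```bash
python3 - <<'E'
from h import *
im,ci=shot("wrist","h_w"); net("place_of",["c3_mid","c1_mid","c4_mid"],"wrist")
go([506,-204,20],yawR(4))
E
```

```text
wrist c3_mid [([413.6, 20.5, 22.0], 0.91), ([504.5, -203.8, 28.5], 0.76)]
wrist c1_mid [([523.9, -284.4, 31.4], 0.62), ([623.4, -230.7, 21.8], 0.34)]
wrist c4_mid [([538.5, -361.7, 34.7], 0.62)]
pos [ 511.82 -201.2   130.36] tool delta [ -6.35   2.54 110.34] len 110.5
rotvec deg (tool) [-0.09 -0.18  0.12]
```

View pics/h_w.png

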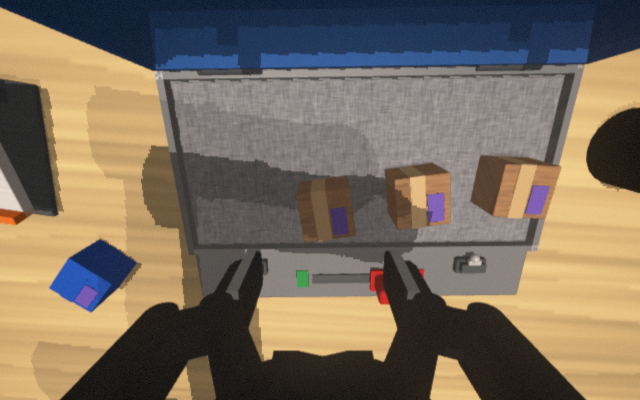

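c3 (brown, inside the case) is at (327,208), turned about 8° counter-clockwise. The best-scored network hit at (413,20) is the blue decoy and is ignored.

```bash
python3 - <<'E'
from h import *
im=cv2.imread("pics/h_w.png"); cv2.imwrite("pics/h_z.png",cv2.resize(im[160:260,270:470],None,fx=4,fy=4,interpolation=cv2.INTER_CUBIC))
E
```

```text
(no output)
```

View pics/h_z.png

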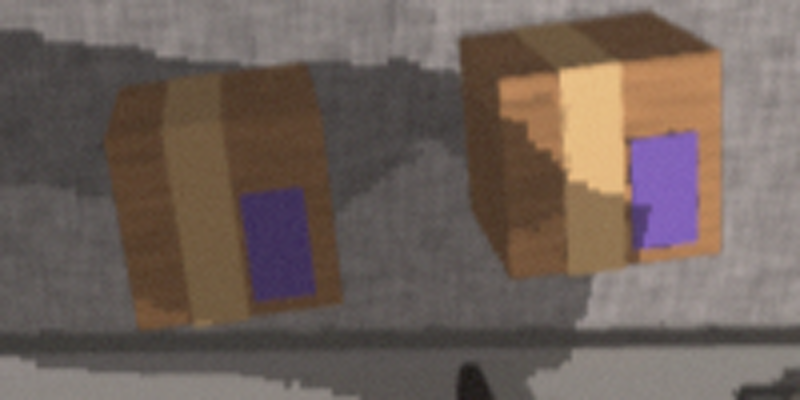

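```bash
cat >> h.py <<'E'
def face(ci,pts,z=52):
    P=np.array([atz(ci,u,v,z) for u,v in pts]); c=P.mean(0)
    # order TL,TR,BR,BL ; image right = -y
    e=(P[0]-P[1])+(P[3]-P[2]); h=np.degrees(np.arctan2(-e[0],e[1]))
    f=(P[0]-P[3])+(P[1]-P[2]); g=np.degrees(np.arctan2(f[1],f[0]))
    print("centre",c,"yaw",h,g,"sizes",np.linalg.norm(P[0]-P[1]),np.linalg.norm(P[1]-P[2])); return c,(h+g)/2
E
python3 - <<'E'
from h import *
ci=arm.camera_info("wrist")
f=lambda L:[(270+x/4,160+y/4) for x,y in L]
c,y=face(ci,f([(107,142),(323,118),(340,302),(137,328)]))
face(ci,f([(500,78),(720,52),(720,252),(512,277)]))
go([c[0],c[1],20],yawR(y))
E
```

```text
centre [ 505.63 -204.21   52.  ] yaw 11.527177745283833 11.144308074945549 sizes 44.03990781599609 41.17850078481496
centre [ 523.99 -282.05   52.  ] yaw 11.466799424653793 12.195304882904386 sizes 43.417116724951775 43.3501914486826
pos [ 511.82 -201.2   130.36] tool delta [ -6.74   2.73 110.33] len 110.6
rotvec deg (tool) [-0.07 -0.19 -7.22]
```

Call:
{"api": "send_rows", "payload": {
  "translation": [
    [-4,2,25],
    [-3,1,25],
    [0,0,25],
    [0,0,20],
    [0,0,14]
  ],
  "dr": [
    [0,0,-4],
    [0,0,-3],
    [0,0,0],
    [0,0,0],
    [0,0,0]
  ],
  "grip": [66,66,66,66,66]
}}

```text
clock: 22.52
position: [505.2, -204.9, 20.4]
ee_rot: [0.995, 0.097, 0.001, -0.001]
contact_force: [-0.3, -0.4, -0.1]
gripper_width: 66.2
```

Call:
{"api": "send_rows", "payload": {
  "translation": [
    [0,0,0],
    [0,0,0],
    [0,0,0],
    [0,0,0],
    [0,0,0]
  ],
  "dr": [
    [0,0,0],
    [0,0,0],
    [0,0,0],
    [0,0,0],
    [0,0,0]
  ],
  "grip": [66,30,30,30,30]
}}

```text
clock: 23.15
position: [505.7, -205.6, 21.8]
ee_rot: [0.995, 0.096, 0.002, -0.001]
contact_force: [-0.4, 1.1, 6.5]
gripper_width: 43.3
```

```bash
python3 - <<'E'
from h import *
s,p,r=st(); print(p,s["gripper_width"],s["contact_force"])
E
```

```text
[ 505.73 -205.63   21.8 ] 43.25785098246992 [-0.45  1.14  6.5 ]
```

Call:
{"api": "send_rows", "payload": {
  "translation": [
    [0,0,-20],
    [0,0,-30],
    [0,0,-35],
    [0,0,-30],
    [0,0,-20]
  ],
  "dr": [
    [0,0,0],
    [0,0,0],
    [0,0,0],
    [0,0,0],
    [0,0,0]
  ],
  "grip": [30,30,30,30,30]
}}

```text
clock: 23.78
position: [504.4, -205.9, 156.9]
ee_rot: [0.995, 0.096, 0.002, -0.001]
contact_force: [0.3, 1.1, -0.6]
gripper_width: 43.1
```

```bash
cat >> h.py <<'E'
def held(name):
    s,p,r=st(); print(p,s["gripper_width"],s["contact_force"])
    im,ci=shot("wrist",name,(230,190,410,360),3.5)
    for sx in(-22,22):
      for sy in(-22,22): print(sx,sy,(proj(ci,p+r.apply([sx,sy,-29.3]))-[230,190])*3.5)
E
python3 - <<'E'
from h import *
held("i_w"); go(tcp_for([32,40,80]),RT)
E
```

```text
[ 504.37 -205.85  156.88] 43.09452738618801 [ 0.28  1.11 -0.63]
-22 -22 [174.52 478.55]
-22 22 [485.39 478.66]
22 -22 [158.04 200.82]
22 22 [503.64 200.96]
pos [ 505.8  -206.31  159.33] tool delta [ 102.72 -477.14   48.84] len 490.5
rotvec deg (tool) [-2.13 14.48 16.09]
```

View pics/i_w.png

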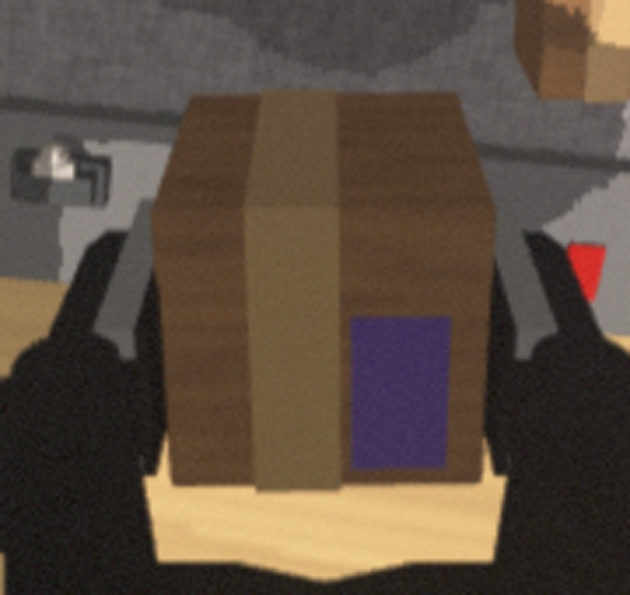

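Held square. Carrying it to the second bay (deck y = +40).

Call:
{"api": "send_rows", "payload": {
  "translation": [
    [9,-40,0],
    [10,-48,0],
    [11,-50,0],
    [11,-50,0],
    [11,-50,0]
  ],
  "dr": [
    [0,0,0],
    [0,0,0],
    [0,0,0],
    [0,0,0],
    [0,0,0]
  ],
  "grip": [30,30,30,30,30]
}}

```text
clock: 24.45
position: [509.2, 39.1, 155.3]
ee_rot: [0.995, 0.096, 0.0, -0.001]
contact_force: [0.1, 0.6, 0.0]
gripper_width: 42.9
```

Call:
{"api": "send_rows", "payload": {
  "translation": [
    [11,-50,0],
    [11,-50,0],
    [11,-50,0],
    [10,-50,0],
    [8,-39,0]
  ],
  "dr": [
    [0,0,0],
    [0,0,0],
    [0,0,0],
    [0,0,0],
    [0,0,0]
  ],
  "grip": [30,30,30,30,30]
}}

```text
clock: 25.08
position: [513.7, 283.7, 155.4]
ee_rot: [0.995, 0.096, 0.0, -0.001]
contact_force: [0.6, -0.6, -1.7]
gripper_width: 43.2
```

Call:
{"api": "send_rows", "payload": {
  "translation": [
    [0,0,0],
    [0,0,0],
    [0,0,0],
    [0,0,0],
    [0,0,0]
  ],
  "dr": [
    [-0.7,4.8,5.4],
    [-0.7,4.8,5.4],
    [-0.7,4.8,5.4],
    [0,0,0],
    [0,0,0]
  ],
  "grip": [30,30,30,30,30]
}}

```text
clock: 25.7
position: [514.6, 282.2, 156.4]
ee_rot: [0.991, -0.045, 0.126, 0.005]
contact_force: [-0.1, 0.3, -0.3]
gripper_width: 42.8
```

```bash
python3 - <<'E'
from h import *
go(tcp_for([32,40,28]),RT); s,p,r=st(); print(s["gripper_width"])
E
```

```text
pos [514.64 282.23 156.43] tool delta [-9.99  0.57 96.36] len 96.9
rotvec deg (tool) [-0.07  0.46 -0.1 ]
42.84925486032266
```

Call:
{"api": "send_rows", "payload": {
  "translation": [
    [-5,0,30],
    [-5,0,30],
    [0,0,24],
    [0,0,12],
    [0,0,0]
  ],
  "dr": [
    [0,0.4,0],
    [0,0,0],
    [0,0,0],
    [0,0,0],
    [0,0,0]
  ],
  "grip": [30,30,30,30,30]
}}

```text
clock: 26.32
position: [529.9, 280.4, 60.6]
ee_rot: [0.99, -0.046, 0.13, 0.006]
contact_force: [-0.1, 0.3, 0.3]
gripper_width: 43.3
```

Call:
{"api": "send_rows", "payload": {
  "translation": [
    [0,0,2],
    [0,0,2],
    [0,0,1],
    [0,0,0],
    [0,0,0]
  ],
  "dr": [
    [0,0,0],
    [0,0,0],
    [0,0,0],
    [0,0,0],
    [0,0,0]
  ],
  "grip": [30,30,30,30,30]
}}

```text
clock: 26.95
position: [530.6, 280.8, 56.6]
ee_rot: [0.99, -0.046, 0.13, 0.005]
contact_force: [0.0, 0.3, -1.3]
gripper_width: 43.0
```

```bash
cat >> h.py <<'E'
def where():
    s,p,r=st(); print(p,"w",round(s["gripper_width"],1),"f",np.array(s["contact_force"]),"deck",indeck(p+r.apply([0,0,-9.3])))
E
python3 -c "
from h import *
where()"
```

```text
[530.63 280.82  56.55] w 43.0 f [ 0.04  0.31 -1.27] deck [32.43 40.45 23.65]
```

Call:
{"api": "send_rows", "payload": {
  "translation": [
    [0,0,1],
    [0,0,1],
    [0,0,1],
    [0,0,0],
    [0,0,0]
  ],
  "dr": [
    [0,0,0],
    [0,0,0],
    [0,0,0],
    [0,0,0],
    [0,0,0]
  ],
  "grip": [30,30,30,30,30]
}}

```text
clock: 27.58
position: [531.4, 280.7, 53.5]
ee_rot: [0.99, -0.046, 0.13, 0.005]
contact_force: [-0.5, 0.5, -0.6]
gripper_width: 43.0
```

Call:
{"api": "send_rows", "payload": {
  "translation": [
    [0,0,1],
    [0,0,0],
    [0,0,0],
    [0,0,0],
    [0,0,0]
  ],
  "dr": [
    [0,0,0],
    [0,0,0],
    [0,0,0],
    [0,0,0],
    [0,0,0]
  ],
  "grip": [30,30,30,30,30]
}}

```text
clock: 28.2
position: [531.7, 280.6, 52.6]
ee_rot: [0.99, -0.046, 0.13, 0.005]
contact_force: [0.1, 0.5, -0.6]
gripper_width: 43.1
```

```bash
python3 -c "
from h import *
where()"
```

```text
[531.66 280.65  52.55] w 43.1 f [ 0.07  0.51 -0.63] deck [32.4  40.38 19.51]
```

Call:
{"api": "send_rows", "payload": {
  "translation": [
    [0,0,1],
    [-2,0,0],
    [-2,0,0],
    [-2,0,0],
    [0,0,0]
  ],
  "dr": [
    [0,0,0],
    [0,0,0],
    [0,0,0],
    [0,0,0],
    [0,0,0]
  ],
  "grip": [30,30,30,30,30]
}}

```text
clock: 28.82
position: [526.0, 281.3, 50.2]
ee_rot: [0.99, -0.046, 0.13, 0.005]
contact_force: [-1.2, 0.3, 1.8]
gripper_width: 43.1
```

Call:
{"api": "send_rows", "payload": {
  "translation": [
    [-1,0,0],
    [-1,0,0],
    [-1,0,0],
    [0,0,0],
    [0,0,0]
  ],
  "dr": [
    [0,0,0],
    [0,0,0],
    [0,0,0],
    [0,0,0],
    [0,0,0]
  ],
  "grip": [30,30,30,30,30]
}}

```text
clock: 29.45
position: [523.3, 281.6, 49.4]
ee_rot: [0.99, -0.046, 0.13, 0.005]
contact_force: [-0.3, 0.5, 3.3]
gripper_width: 43.2
```

```bash
python3 -c "
from h import *
where()"
```

```text
[523.35 281.58  49.41] w 43.2 f [-0.33  0.46  3.29] deck [23.51 40.55 18.65]
```

Call:
{"api": "send_rows", "payload": {
  "translation": [
    [-1,0,0],
    [0,0,0],
    [-1,0,0],
    [0,0,0],
    [0,0,0]
  ],
  "dr": [
    [0,0,0],
    [0,0,0],
    [0,0,0],
    [0,0,0],
    [0,0,0]
  ],
  "grip": [30,30,30,30,30]
}}

```text
clock: 30.08
position: [522.1, 281.7, 49.1]
ee_rot: [0.99, -0.046, 0.131, 0.005]
contact_force: [5.0, -2.1, 3.0]
gripper_width: 43.2
```

Call:
{"api": "send_rows", "payload": {
  "translation": [
    [-1,0,0],
    [0,0,0],
    [0,0,0],
    [0,0,0],
    [0,0,0]
  ],
  "dr": [
    [0,0,0],
    [0,0,0],
    [0,0,0],
    [0,0,0],
    [0,0,0]
  ],
  "grip": [30,30,30,30,30]
}}

```text
clock: 30.7
position: [521.9, 281.8, 49.1]
ee_rot: [0.99, -0.047, 0.131, 0.005]
contact_force: [9.9, -2.9, 0.9]
gripper_width: 43.2
```

Against the lip (10 N). I release it and retreat.

Call:
{"api": "send_rows", "payload": {
  "translation": [
    [1,0,0],
    [0,0,0],
    [0,0,0],
    [0,0,0],
    [0,0,0]
  ],
  "dr": [
    [0,0,0],
    [0,0,0],
    [0,0,0],
    [0,0,0],
    [0,0,0]
  ],
  "grip": [44,58,58,58,58]
}}

```text
clock: 31.32
position: [521.1, 281.5, 48.5]
ee_rot: [0.99, -0.046, 0.13, 0.005]
contact_force: [-0.5, 0.4, 0.6]
gripper_width: 58.1
```

Call:
{"api": "send_rows", "payload": {
  "translation": [
    [0,0,-15],
    [0,0,-30],
    [0,0,-40],
    [0,0,-40],
    [0,0,0]
  ],
  "dr": [
    [0,0,0],
    [0,0,0],
    [0,0,0],
    [0,0,0],
    [0,0,0]
  ],
  "grip": [58,58,58,58,58]
}}

```text
clock: 31.95
position: [489.9, 286.3, 173.2]
ee_rot: [0.99, -0.046, 0.133, 0.002]
contact_force: [-0.6, 0.0, -0.2]
gripper_width: 58.0
```

```bash
python3 - <<'E'
from h import *
im,ci=shot("wrist","j_w"); net("place_of",["c2_mid","c3_mid"],"wrist")
arm.get_image("scene"); net("place_of",["c1_mid","c2_mid","c3_mid","c4_mid"],"scene")
go([524,-282,130],yawR(11)); s,p,r=st(); print("after-rot",yawR(11).inv().apply(np.array([524,-282,130])-p))
E
```

```text
wrist c2_mid [([526.4, 361.9, 58.2], 0.86)]
wrist c3_mid [([409.3, 22.2, 20.0], 0.74), ([520.6, 280.3, 51.9], 0.58)]
scene c1_mid [([524.3, -280.9, 34.8], 0.61), ([743.5, 2.8, 0.2], 0.55)]
scene c2_mid [([529.7, 358.5, 56.2], 0.49)]
scene c3_mid [([415.8, 20.9, 18.4], 0.57), ([518.0, 278.5, 55.8], 0.48), ([576.3, -479.2, 1.8], 0.23)]
scene c4_mid [([534.5, -361.6, 30.3], 0.61)]
pos [488.98 283.92 168.35] tool delta [ 74.27 560.26  59.68] len 568.3
rotvec deg (tool) [  2.14 -14.82 -16.2 ]
after-rot [-73.6  562.21  38.35]
```

View pics/j_w.png

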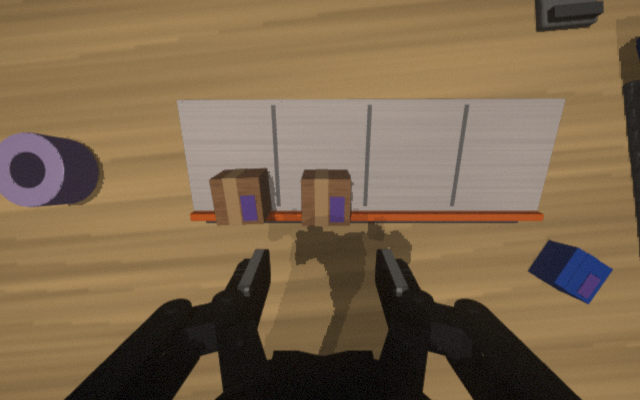

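Two cartons lie against the lip, at (240,195) and (327,195). Next is c1.

Call:
{"api": "send_rows", "payload": {
  "translation": [
    [0,0,0],
    [0,0,0],
    [0,0,0],
    [-4,35,0],
    [-7,52,0]
  ],
  "dr": [
    [0.7,-4.9,-5.4],
    [0.7,-4.9,-5.4],
    [0.7,-4.9,-5.4],
    [0,0,0],
    [0,0,0]
  ],
  "grip": [66,66,66,66,66]
}}

```text
clock: 32.98
position: [495.4, 196.6, 168.4]
ee_rot: [0.995, 0.097, 0.001, -0.0]
contact_force: [0.8, -0.3, 0.5]
gripper_width: 65.9
```

Call:
{"api": "send_rows", "payload": {
  "translation": [
    [-7,55,0],
    [-7,55,0],
    [-7,55,0],
    [-7,55,0],
    [-7,55,0]
  ],
  "dr": [
    [0,0,0],
    [0,0,0],
    [0,0,0],
    [0,0,0],
    [0,0,0]
  ],
  "grip": [66,66,66,66,66]
}}

```text
clock: 33.6
position: [513.0, -81.6, 168.7]
ee_rot: [0.995, 0.096, 0.001, -0.0]
contact_force: [1.6, 0.2, -0.2]
gripper_width: 65.9
```

Call:
{"api": "send_rows", "payload": {
  "translation": [
    [-7,55,0],
    [-7,55,0],
    [-7,55,10],
    [-7,35,14],
    [0,0,14]
  ],
  "dr": [
    [0,0,0],
    [0,0,0],
    [0,0,0],
    [0,0,0],
    [0,0,0]
  ],
  "grip": [66,66,66,66,66]
}}

```text
clock: 34.22
position: [523.3, -283.7, 129.3]
ee_rot: [0.996, 0.094, 0.001, -0.001]
contact_force: [-0.1, 1.4, 0.2]
gripper_width: 65.7
```

```bash
python3 - <<'E'
from h import *
im,ci=shot("wrist","k_w"); net("place_of",["c1_mid","c4_mid"],"wrist")
cv2.imwrite("pics/k_z.png",cv2.resize(im[160:260,270:470,::-1],None,fx=4,fy=4,interpolation=cv2.INTER_CUBIC))
go([524,-282,20],yawR(11.5))
E
```

```text
wrist c1_mid [([525.0, -283.2, 33.6], 0.79)]
wrist c4_mid [([539.6, -361.9, 36.5], 0.59), ([622.4, -232.8, 21.5], 0.4)]
pos [ 523.18 -280.73  129.64] tool delta [  0.47   1.61 109.64] len 109.7
rotvec deg (tool) [-0.1  -0.05 -0.48]
```

View pics/k_z.png

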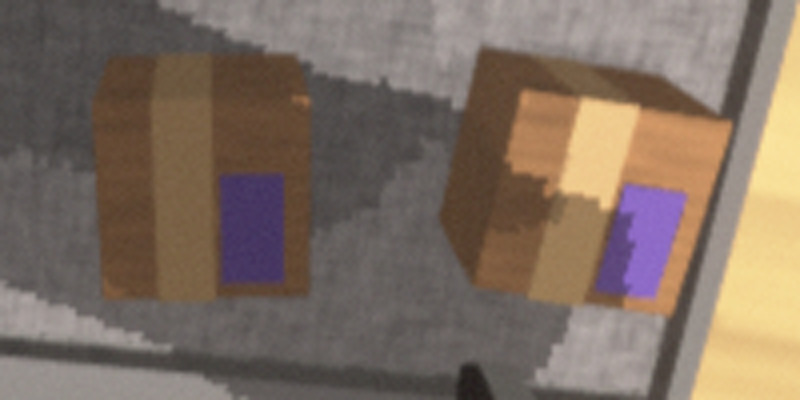

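c1 is square to the jaws. The same crop gives c4's pose, which I compute now while c1 goes first.

```bash
python3 - <<'E'
from h import *
ci=arm.camera_info("wrist")
f=lambda L:[(270+x/4,160+y/4) for x,y in L]
face(ci,f([(95,100),(310,103),(308,297),(105,298)]))
face(ci,f([(520,90),(732,122),(670,318),(475,290)]))
E
```

```text
centre [ 521.64 -278.86   52.  ] yaw 10.827904601320917 12.04214310160635 sizes 43.043123009067536 42.76164093607031
centre [ 536.08 -359.01   52.  ] yaw 2.2751927529872478 2.9272639200902435 sizes 43.72894866111577 44.22487906545853
```

Call:
{"api": "send_rows", "payload": {
  "translation": [
    [0,2,25],
    [0,0,25],
    [0,0,25],
    [0,0,20],
    [0,0,14]
  ],
  "dr": [
    [0,0,0],
    [0,0,0],
    [0,0,0],
    [0,0,0],
    [0,0,0]
  ],
  "grip": [66,66,66,66,66]
}}

```text
clock: 35.0
position: [525.3, -282.1, 21.9]
ee_rot: [0.995, 0.097, 0.002, -0.0]
contact_force: [-0.2, -0.1, -0.4]
gripper_width: 65.6
```

Call:
{"api": "send_rows", "payload": {
  "translation": [
    [0,0,0],
    [0,0,0],
    [0,0,0],
    [0,0,0],
    [0,0,0]
  ],
  "dr": [
    [0,0,0],
    [0,0,0],
    [0,0,0],
    [0,0,0],
    [0,0,0]
  ],
  "grip": [66,30,30,30,30]
}}

```text
clock: 35.62
position: [525.7, -283.4, 23.3]
ee_rot: [0.995, 0.096, 0.003, 0.0]
contact_force: [0.2, 1.3, 6.1]
gripper_width: 42.9
```

Call:
{"api": "send_rows", "payload": {
  "translation": [
    [0,0,-20],
    [0,0,-30],
    [0,0,-35],
    [0,0,-30],
    [0,0,-20]
  ],
  "dr": [
    [0,0,0],
    [0,0,0],
    [0,0,0],
    [0,0,0],
    [0,0,0]
  ],
  "grip": [30,30,30,30,30]
}}

```text
clock: 36.25
position: [524.1, -283.5, 158.2]
ee_rot: [0.995, 0.096, 0.002, -0.0]
contact_force: [-0.2, -0.4, -0.8]
gripper_width: 42.8
```

```bash
python3 - <<'E'
from h import *
held("l_w"); go(tcp_for([32,-40,80]),RT)
E
```

```text
[ 524.09 -283.46  158.19] 42.778046250375354 [-0.17 -0.36 -0.8 ]
-22 -22 [174.59 478.73]
-22 22 [485.47 478.85]
22 -22 [158.13 201.01]
22 22 [503.74 201.16]
pos [ 525.41 -284.09  160.82] tool delta [  75.93 -480.52   49.31] len 489.0
rotvec deg (tool) [-2.03 14.41 16.09]
```

View pics/l_w.png

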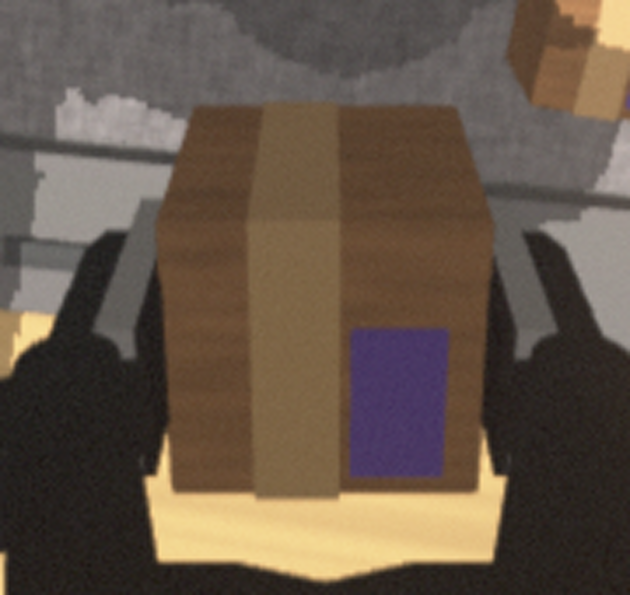

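Held, 2.5 mm low along the tool's x. I allow for that and carry it to bay three.

Call:
{"api": "send_rows", "payload": {
  "translation": [
    [6,-40,0],
    [8,-48,0],
    [8,-50,0],
    [8,-50,0],
    [8,-50,0]
  ],
  "dr": [
    [0,0,0],
    [0,0,0],
    [0,0,0],
    [0,0,0],
    [0,0,0]
  ],
  "grip": [30,30,30,30,30]
}}

```text
clock: 36.92
position: [515.2, -41.1, 156.3]
ee_rot: [0.995, 0.096, 0.001, -0.0]
contact_force: [1.0, -0.1, -0.5]
gripper_width: 42.8
```

Call:
{"api": "send_rows", "payload": {
  "translation": [
    [8,-50,0],
    [8,-50,0],
    [8,-50,0],
    [8,-50,0],
    [8,-42,0]
  ],
  "dr": [
    [0,0,0],
    [0,0,0],
    [0,0,0],
    [0,0,0],
    [0,0,0]
  ],
  "grip": [30,30,30,30,30]
}}

```text
clock: 37.55
position: [508.3, 204.2, 156.5]
ee_rot: [0.995, 0.096, 0.001, -0.0]
contact_force: [0.2, -0.3, -1.1]
gripper_width: 43.0
```

Call:
{"api": "send_rows", "payload": {
  "translation": [
    [0,0,0],
    [0,0,0],
    [0,0,0],
    [0,0,0],
    [0,0,0]
  ],
  "dr": [
    [-0.7,4.8,5.4],
    [-0.7,4.8,5.4],
    [-0.7,4.8,5.4],
    [0,0,0],
    [0,0,0]
  ],
  "grip": [30,30,30,30,30]
}}

```text
clock: 38.17
position: [509.5, 202.9, 157.4]
ee_rot: [0.991, -0.045, 0.127, 0.005]
contact_force: [0.1, 0.5, -0.9]
gripper_width: 43.0
```

```bash
python3 - <<'E'
from h import *
go(tcp_for([34,-40,24]),RT); s,p,r=st(); print(s["gripper_width"])
E
```

```text
pos [509.45 202.9  157.41] tool delta [-10.3    1.02 100.78] len 101.3
rotvec deg (tool) [-0.03  0.35 -0.09]
43.03730847961727
```

Call:
{"api": "send_rows", "payload": {
  "translation": [
    [-5,1,30],
    [-5,0,30],
    [0,0,26],
    [0,0,14],
    [0,0,0]
  ],
  "dr": [
    [0,0.3,0],
    [0,0,0],
    [0,0,0],
    [0,0,0],
    [0,0,0]
  ],
  "grip": [30,30,30,30,30]
}}

```text
clock: 38.8
position: [525.8, 199.5, 57.1]
ee_rot: [0.99, -0.046, 0.13, 0.007]
contact_force: [0.4, -0.1, -0.2]
gripper_width: 42.8
```

Call:
{"api": "send_rows", "payload": {
  "translation": [
    [0,0,1],
    [0,0,1],
    [0,0,0],
    [0,0,0],
    [0,0,0]
  ],
  "dr": [
    [0,0,0],
    [0,0,0],
    [0,0,0],
    [0,0,0],
    [0,0,0]
  ],
  "grip": [30,30,30,30,30]
}}

```text
clock: 39.42
position: [525.6, 200.4, 56.5]
ee_rot: [0.99, -0.046, 0.13, 0.006]
contact_force: [0.1, -0.6, 0.4]
gripper_width: 43.0
```

```bash
python3 -c "
from h import *
where()"
```

```text
[525.57 200.39  56.53] w 43.0 f [ 0.14 -0.62  0.41] deck [ 34.52 -40.1   23.07]
```

Call:
{"api": "send_rows", "payload": {
  "translation": [
    [0,0,1],
    [0,0,1],
    [0,0,1],
    [0,0,0],
    [0,0,0]
  ],
  "dr": [
    [0,0,0],
    [0,0,0],
    [0,0,0],
    [0,0,0],
    [0,0,0]
  ],
  "grip": [30,30,30,30,30]
}}

```text
clock: 40.05
position: [526.2, 200.2, 53.7]
ee_rot: [0.99, -0.046, 0.13, 0.006]
contact_force: [-4.5, 0.1, 4.3]
gripper_width: 43.1
```

Call:
{"api": "send_rows", "payload": {
  "translation": [
    [0,0,1],
    [0,0,0],
    [0,0,0],
    [0,0,0],
    [0,0,0]
  ],
  "dr": [
    [0,0,0],
    [0,0,0],
    [0,0,0],
    [0,0,0],
    [0,0,0]
  ],
  "grip": [30,30,30,30,30]
}}

```text
clock: 40.67
position: [526.2, 200.2, 53.7]
ee_rot: [0.99, -0.046, 0.131, 0.006]
contact_force: [-10.6, -0.3, 14.0]
gripper_width: 42.8
```

```bash
python3 -c "
from h import *
where()"
```

```text
[526.23 200.17  53.65] w 42.8 f [-10.61  -0.27  14.01] deck [ 34.43 -40.27  20.11]
```

Call:
{"api": "send_rows", "payload": {
  "translation": [
    [0,0,-2],
    [-2,0,0],
    [-2,0,0],
    [-2,0,0],
    [-2,0,0]
  ],
  "dr": [
    [0,0,0],
    [0,0,0],
    [0,0,0],
    [0,0,0],
    [0,0,0]
  ],
  "grip": [30,30,30,30,30]
}}

```text
clock: 41.3
position: [518.2, 200.8, 52.0]
ee_rot: [0.99, -0.046, 0.13, 0.006]
contact_force: [0.9, -0.0, -0.5]
gripper_width: 42.9
```

Call:
{"api": "send_rows", "payload": {
  "translation": [
    [-1,0,0],
    [0,0,0],
    [-1,0,0],
    [0,0,0],
    [0,0,0]
  ],
  "dr": [
    [0,0,0],
    [0,0,0],
    [0,0,0],
    [0,0,0],
    [0,0,0]
  ],
  "grip": [30,30,30,30,30]
}}

```text
clock: 41.92
position: [516.9, 201.3, 52.1]
ee_rot: [0.99, -0.046, 0.131, 0.005]
contact_force: [3.0, -1.3, -0.1]
gripper_width: 43.0
```

```bash
python3 -c "
from h import *
where()"
```

```text
[516.86 201.29  52.08] w 43.0 f [ 2.98 -1.32 -0.08] deck [ 24.91 -39.99  21.03]
```

Call:
{"api": "send_rows", "payload": {
  "translation": [
    [-1,0,0],
    [0,0,0],
    [-0.5,0,0.5],
    [0,0,0],
    [0,0,0]
  ],
  "dr": [
    [0,0,0],
    [0,0,0],
    [0,0,0],
    [0,0,0],
    [0,0,0]
  ],
  "grip": [30,30,30,30,30]
}}

```text
clock: 42.55
position: [516.7, 201.5, 52.2]
ee_rot: [0.99, -0.046, 0.132, 0.005]
contact_force: [7.3, -3.1, 2.0]
gripper_width: 43.1
```

Call:
{"api": "send_rows", "payload": {
  "translation": [
    [1,0,0],
    [0,0,0],
    [0,0,0],
    [0,0,0],
    [0,0,0]
  ],
  "dr": [
    [0,0,0],
    [0,0,0],
    [0,0,0],
    [0,0,0],
    [0,0,0]
  ],
  "grip": [30,58,58,58,58]
}}

```text
clock: 43.18
position: [515.9, 201.2, 51.0]
ee_rot: [0.99, -0.046, 0.13, 0.006]
contact_force: [-0.4, 0.5, 0.6]
gripper_width: 57.9
```

Call:
{"api": "send_rows", "payload": {
  "translation": [
    [0,0,-15],
    [0,0,-30],
    [0,0,-40],
    [0,0,-40],
    [0,0,0]
  ],
  "dr": [
    [0,0,0],
    [0,0,0],
    [0,0,0],
    [0,0,0],
    [0,0,0]
  ],
  "grip": [58,58,58,58,58]
}}

```text
clock: 43.8
position: [484.8, 205.9, 175.4]
ee_rot: [0.99, -0.045, 0.133, 0.003]
contact_force: [0.2, 0.4, -0.3]
gripper_width: 58.1
```

```bash
python3 - <<'E'
from h import *
im,ci=shot("wrist","m_w"); net("place_of",["c2_mid","c3_mid","c1_mid"],"wrist")
arm.get_image("scene"); net("place_of",["c1_mid","c2_mid","c3_mid","c4_mid"],"scene")
s,p,r=st(); print(p,"after-rot",yawR(3).inv().apply(np.array([536,-361,130])-p),np.degrees((r.inv()*yawR(3)).as_rotvec()))
E
```

```text
wrist c2_mid [([526.1, 359.1, 58.5], 0.73)]
wrist c3_mid [([415.3, 23.8, 20.7], 0.66), ([520.0, 283.8, 53.8], 0.65)]
wrist c1_mid [([513.4, 200.6, 61.6], 0.69)]
scene c1_mid [([515.0, 203.6, 60.9], 0.7)]
scene c2_mid [([528.2, 360.0, 58.2], 0.57)]
scene c3_mid [([518.6, 279.5, 56.4], 0.64)]
scene c4_mid [([537.4, -360.2, 31.4], 0.43)]
[483.76 203.68 171.05] after-rot [ 22.62 566.64  41.05] [  1.12 -14.9   -8.25]
```

View pics/m_w.png

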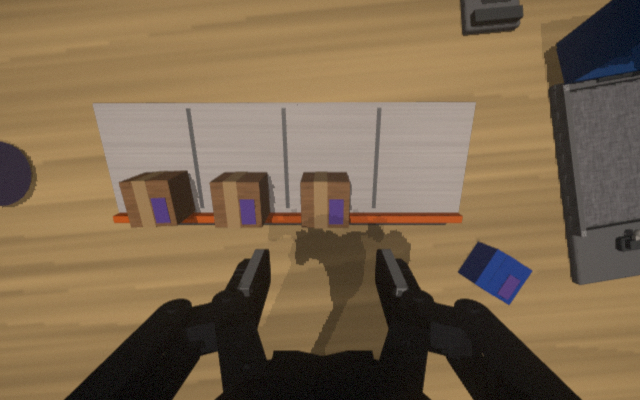

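Three cartons lie flat against the lip, at (153,198), (240,199) and (326,199). Now c4.

Call:
{"api": "send_rows", "payload": {
  "translation": [
    [0,0,0],
    [0,0,0],
    [2,35,0],
    [2,52,0],
    [2,55,0]
  ],
  "dr": [
    [0.6,-7.4,-4.1],
    [0.6,-7.4,-4.1],
    [0,0,0],
    [0,0,0],
    [0,0,0]
  ],
  "grip": [66,66,66,66,66]
}}

```text
clock: 44.88
position: [496.9, 60.6, 171.4]
ee_rot: [1.0, 0.024, 0.005, 0.0]
contact_force: [2.2, 0.6, -0.0]
gripper_width: 65.7
```

Call:
{"api": "send_rows", "payload": {
  "translation": [
    [2,55,0],
    [2,55,0],
    [2,55,0],
    [2,55,0],
    [2,55,0]
  ],
  "dr": [
    [0,0,0],
    [0,0,0],
    [0,0,0],
    [0,0,0],
    [0,0,0]
  ],
  "grip": [66,66,66,66,66]
}}

```text
clock: 45.5
position: [519.6, -214.3, 171.6]
ee_rot: [1.0, 0.023, 0.005, -0.0]
contact_force: [1.4, 1.0, 1.0]
gripper_width: 66.2
```

Call:
{"api": "send_rows", "payload": {
  "translation": [
    [2,55,0],
    [2,55,10],
    [2,40,15],
    [0,0,15],
    [0,0,0]
  ],
  "dr": [
    [0,0,0],
    [0,0,0],
    [0,0,0],
    [0,0,0],
    [0,0,0]
  ],
  "grip": [66,66,66,66,66]
}}

```text
clock: 46.12
position: [531.8, -361.1, 129.7]
ee_rot: [1.0, 0.023, 0.003, -0.001]
contact_force: [-0.5, 0.3, -0.3]
gripper_width: 66.1
```

```bash
python3 - <<'E'
from h import *
im,ci=shot("wrist","n_w"); net("place_of",["c4_mid","pens","case","lock_knob","lid_bar"],"wrist")
go([537,-361.5,20],yawR(3)); 
R0=yawR(3)
for sx in(-22,22):
  for sy in(-22,22): print(sx,sy,proj(ci,np.array([536,-361,52])+R0.apply([sx,sy,0])))
E
```

```text
wrist c4_mid []
wrist pens [([574.5, -483.3, 1.4], 0.66)]
wrist case [([507.5, -239.8, 5.7], 0.92)]
wrist lock_knob []
wrist lid_bar []
pos [ 533.74 -361.13  133.16] tool delta [  1.81   0.46 113.2 ] len 113.2
rotvec deg (tool) [ 0.03 -0.72 -0.24]
-22 -22 [297.78 229.51]
-22 22 [349.91 229.29]
22 -22 [295.95 178.83]
22 22 [351.28 178.55]
```

View pics/n_w.png

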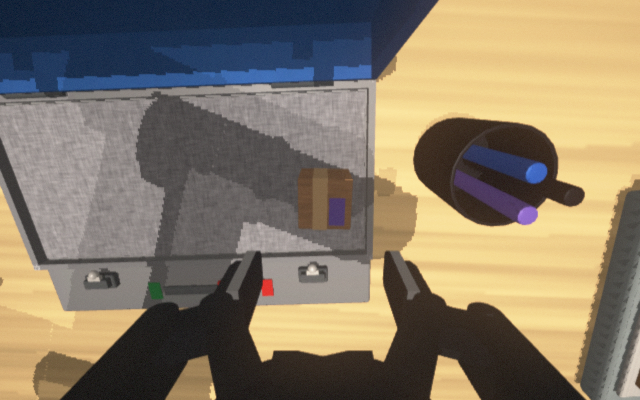

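c4 at (325,200) matches the prediction. The pen pot at (485,175) stands clear of the gripper. Picking it up.

Call:
{"api": "send_rows", "payload": {
  "translation": [
    [1,0,25],
    [1,0,25],
    [0,0,25],
    [0,0,22],
    [0,0,14]
  ],
  "dr": [
    [0,-0.5,0],
    [0,0,0],
    [0,0,0],
    [0,0,0],
    [0,0,0]
  ],
  "grip": [66,66,66,66,66]
}}

```text
clock: 47.05
position: [535.6, -361.2, 20.6]
ee_rot: [1.0, 0.024, 0.001, -0.0]
contact_force: [0.3, -0.3, 0.6]
gripper_width: 66.0
```

Call:
{"api": "send_rows", "payload": {
  "translation": [
    [0,0,0],
    [0,0,0],
    [0,0,0],
    [0,0,0],
    [0,0,0]
  ],
  "dr": [
    [0,0,0],
    [0,0,0],
    [0,0,0],
    [0,0,0],
    [0,0,0]
  ],
  "grip": [66,30,30,30,30]
}}

```text
clock: 47.68
position: [536.6, -362.1, 22.6]
ee_rot: [1.0, 0.024, 0.002, 0.001]
contact_force: [0.7, 1.1, 5.2]
gripper_width: 43.1
```

Call:
{"api": "send_rows", "payload": {
  "translation": [
    [0,0,-20],
    [0,0,-30],
    [0,0,-35],
    [0,0,-30],
    [0,0,-20]
  ],
  "dr": [
    [0,0,0],
    [0,0,0],
    [0,0,0],
    [0,0,0],
    [0,0,0]
  ],
  "grip": [30,30,30,30,30]
}}

```text
clock: 48.3
position: [535.2, -361.7, 157.2]
ee_rot: [1.0, 0.023, 0.002, -0.0]
contact_force: [0.5, -0.4, -1.3]
gripper_width: 43.0
```

```bash
python3 - <<'E'
from h import *
held("o_w"); go(tcp_for([33,-120,80]),RT)
E
```

```text
[ 535.16 -361.74  157.24] 43.02128725126755 [ 0.49 -0.37 -1.27]
-22 -22 [173.83 477.84]
-22 22 [484.83 477.96]
22 -22 [157.29 199.9 ]
22 22 [503.05 200.06]
pos [ 536.34 -362.53  160.02] tool delta [ -11.56 -485.99   47.52] len 488.4
rotvec deg (tool) [-0.9  14.58  7.82]
```

View pics/o_w.png

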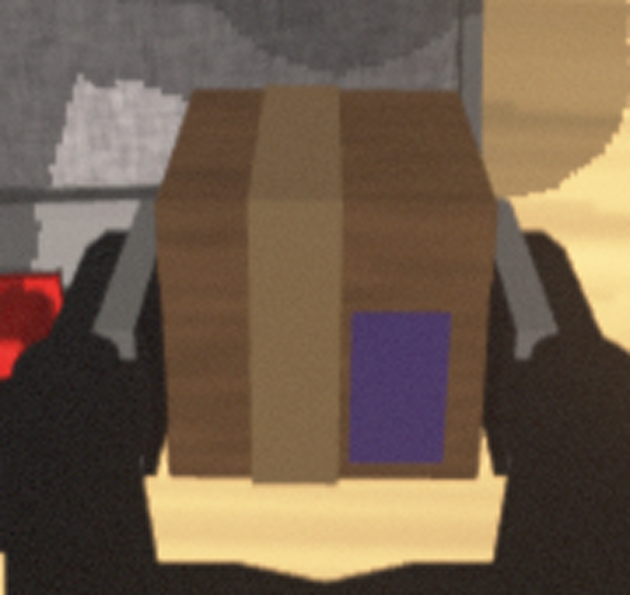

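Centred in the fingers. Going to bay four.

Call:
{"api": "send_rows", "payload": {
  "translation": [
    [-1,-40,0],
    [-1,-48,0],
    [-1,-50,0],
    [-1,-50,0],
    [-1,-50,0]
  ],
  "dr": [
    [0,0,0],
    [0,0,0],
    [0,0,0],
    [0,0,0],
    [0,0,0]
  ],
  "grip": [30,30,30,30,30]
}}

```text
clock: 48.98
position: [518.2, -122.7, 155.1]
ee_rot: [1.0, 0.023, 0.0, -0.0]
contact_force: [-0.3, 0.4, 0.2]
gripper_width: 42.9
```

Call:
{"api": "send_rows", "payload": {
  "translation": [
    [-1,-50,0],
    [-1,-50,0],
    [-1,-50,0],
    [-1,-50,0],
    [-2,-48,0]
  ],
  "dr": [
    [0,0,0],
    [0,0,0],
    [0,0,0],
    [0,0,0],
    [0,0,0]
  ],
  "grip": [30,30,30,30,30]
}}

```text
clock: 49.6
position: [500.6, 124.6, 155.3]
ee_rot: [1.0, 0.023, 0.0, 0.0]
contact_force: [0.3, -0.5, -0.2]
gripper_width: 43.2
```

Call:
{"api": "send_rows", "payload": {
  "translation": [
    [0,0,0],
    [0,0,0],
    [0,0,0],
    [0,0,0],
    [0,0,0]
  ],
  "dr": [
    [-0.5,7.4,3.9],
    [-0.4,7.4,3.9],
    [0,0,0],
    [0,0,0],
    [0,0,0]
  ],
  "grip": [30,30,30,30,30]
}}

```text
clock: 50.22
position: [503.3, 123.6, 156.9]
ee_rot: [0.991, -0.044, 0.129, 0.004]
contact_force: [-0.6, 0.6, -1.3]
gripper_width: 43.1
```

```bash
python3 - <<'E'
from h import *
go(tcp_for([32,-120,24]),RT); s,p,r=st(); print(s["gripper_width"])
E
```

```text
pos [503.28 123.61 156.86] tool delta [-13.43   1.72  99.97] len 100.9
rotvec deg (tool) [-0.17  0.16  0.01]
43.06370465686733
```

Call:
{"api": "send_rows", "payload": {
  "translation": [
    [-6,2,30],
    [-5,0,30],
    [-2,0,26],
    [0,0,14],
    [0,0,0]
  ],
  "dr": [
    [0,0,0],
    [0,0,0],
    [0,0,0],
    [0,0,0],
    [0,0,0]
  ],
  "grip": [30,30,30,30,30]
}}

```text
clock: 50.85
position: [515.0, 118.9, 55.1]
ee_rot: [0.991, -0.045, 0.128, 0.006]
contact_force: [-0.1, 0.7, -0.9]
gripper_width: 43.1
```

Call:
{"api": "send_rows", "payload": {
  "translation": [
    [0,0,1],
    [0,0,1],
    [0,0,1],
    [0,0,0],
    [0,0,0]
  ],
  "dr": [
    [0,0,0],
    [0,0,0],
    [0,0,0],
    [0,0,0],
    [0,0,0]
  ],
  "grip": [30,30,30,30,30]
}}

```text
clock: 51.48
position: [515.2, 119.9, 53.4]
ee_rot: [0.991, -0.044, 0.129, 0.005]
contact_force: [-0.2, -0.8, -1.1]
gripper_width: 43.1
```

```bash
python3 -c "
from h import *
where()"
```

```text
[515.23 119.9   53.42] w 43.1 f [-0.17 -0.83 -1.07] deck [  30.79 -121.21   20.85]
```

Call:
{"api": "send_rows", "payload": {
  "translation": [
    [0,0,1],
    [0,0,0],
    [0,0,1],
    [0,0,0],
    [0,0,0]
  ],
  "dr": [
    [0,0,0],
    [0,0,0],
    [0,0,0],
    [0,0,0],
    [0,0,0]
  ],
  "grip": [30,30,30,30,30]
}}

```text
clock: 52.1
position: [515.5, 119.7, 52.0]
ee_rot: [0.991, -0.044, 0.129, 0.005]
contact_force: [-5.4, 1.1, 7.4]
gripper_width: 42.9
```

Contact with the deck. I slide to the lip, about 8 mm.

Call:
{"api": "send_rows", "payload": {
  "translation": [
    [0,0,-1],
    [-2,0,0],
    [-2,0,0],
    [-2,0,0],
    [0,0,0]
  ],
  "dr": [
    [0,0,0],
    [0,0,0],
    [0,0,0],
    [0,0,0],
    [0,0,0]
  ],
  "grip": [30,30,30,30,30]
}}

```text
clock: 52.72
position: [509.4, 120.0, 50.6]
ee_rot: [0.991, -0.044, 0.128, 0.005]
contact_force: [-0.3, 0.4, -1.0]
gripper_width: 42.9
```

Call:
{"api": "send_rows", "payload": {
  "translation": [
    [-1,0,0],
    [0,0,0],
    [-1,0,0],
    [0,0,0],
    [0,0,0]
  ],
  "dr": [
    [0,0,0],
    [0,0,0],
    [0,0,0],
    [0,0,0],
    [0,0,0]
  ],
  "grip": [30,30,30,30,30]
}}

```text
clock: 53.35
position: [507.8, 120.5, 50.3]
ee_rot: [0.991, -0.044, 0.128, 0.005]
contact_force: [0.8, -0.1, -1.0]
gripper_width: 43.4
```

```bash
python3 -c "
from h import *
where()"
```

```text
[507.77 120.5   50.25] w 43.4 f [ 0.8  -0.06 -1.02] deck [  22.75 -121.28   19.73]
```

Call:
{"api": "send_rows", "payload": {
  "translation": [
    [-1,0,0],
    [0,0,0],
    [-1,0,0],
    [0,0,0],
    [0,0,0]
  ],
  "dr": [
    [0,0,0],
    [0,0,0],
    [0,0,0],
    [0,0,0],
    [0,0,0]
  ],
  "grip": [30,30,30,30,30]
}}

```text
clock: 53.98
position: [506.8, 120.9, 50.4]
ee_rot: [0.991, -0.044, 0.129, 0.005]
contact_force: [5.1, -0.9, -0.3]
gripper_width: 43.0
```

Call:
{"api": "send_rows", "payload": {
  "translation": [
    [1,0,0],
    [0,0,0],
    [0,0,0],
    [0,0,0],
    [0,0,0]
  ],
  "dr": [
    [0,0,0],
    [0,0,0],
    [0,0,0],
    [0,0,0],
    [0,0,0]
  ],
  "grip": [30,58,58,58,58]
}}

```text
clock: 54.6
position: [506.6, 120.5, 49.9]
ee_rot: [0.991, -0.044, 0.128, 0.005]
contact_force: [0.0, -0.6, 0.3]
gripper_width: 57.9
```

Call:
{"api": "send_rows", "payload": {
  "translation": [
    [0,0,-15],
    [0,0,-30],
    [0,0,-40],
    [0,0,-40],
    [0,0,-30]
  ],
  "dr": [
    [0,0,0],
    [0,0,0],
    [0,0,0],
    [0,0,0],
    [0,0,0]
  ],
  "grip": [58,58,58,58,58]
}}

```text
clock: 55.22
position: [467.1, 124.3, 201.7]
ee_rot: [0.991, -0.044, 0.129, 0.004]
contact_force: [-0.3, -0.3, -0.0]
gripper_width: 58.0
```

```bash
python3 - <<'E'
from h import *
im,ci=shot("wrist","p_w")
for t in ["c1_mid","c2_mid","c3_mid","c4_mid"]:
  for d in arm.place_of(t,"wrist"): print(t,d["confidence"],indeck(d["xyz"]))
arm.get_image("scene")
for t in ["c1_mid","c2_mid","c3_mid","c4_mid"]:
  for d in arm.place_of(t,"scene"): print(t,d["confidence"],indeck(d["xyz"]))
E
```

```text
c1_mid 0.71 [ 30.44 -28.89  17.83]
c2_mid 0.57 [ 20.35 121.76  21.36]
c3_mid 0.76 [23.93 39.26 11.81]
c3_mid 0.69 [ -67.96 -227.03    0.92]
c4_mid 0.78 [  21.85 -118.6    22.41]
c1_mid 0.81 [ 31.45 -30.8   21.7 ]
c2_mid 0.67 [ 26.46 120.01  16.  ]
c3_mid 0.7 [ 271.65 -446.9    53.62]
c3_mid 0.59 [ -67.05 -227.55    0.68]
c4_mid 0.68 [  22.09 -120.81   19.03]
c4_mid 0.33 [ 156.18 -458.14  -54.58]
```

View pics/p_w.png

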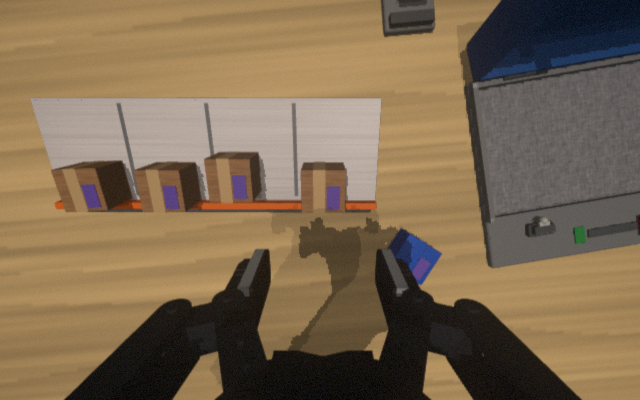

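One carton, c1, has been knocked aside: it is at (233,177) off the lip, while the other three still touch it. I measure it and put it back.

```bash
python3 - <<'E'
from h import *
im=cv2.imread("pics/p_w.png"); cv2.imwrite("pics/p_z.png",cv2.resize(im[140:220,130:280],None,fx=5,fy=5,interpolation=cv2.INTER_CUBIC))
E
```

```text
(no output)
```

View pics/p_z.png

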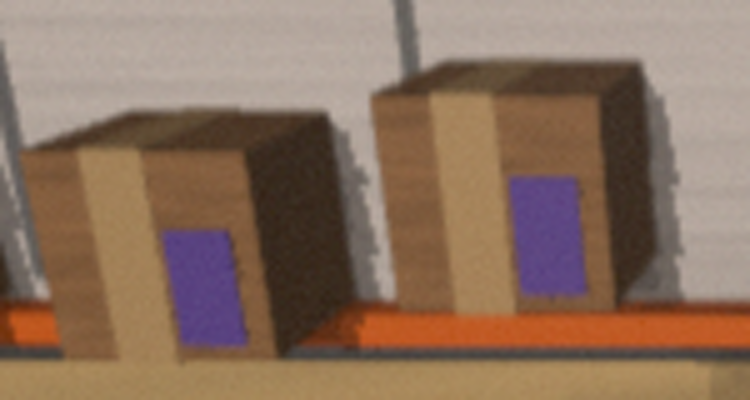

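```bash
cat >> h.py <<'E'
def deckface(ci,pts,z=40):
    P=[]
    for u,v in pts:
        o,d=ray(ci,u,v); o2=indeck(o); d2=D.T@d; P.append(o2+d2*(z-o2[2])/d2[2])
    P=np.array(P); c=P.mean(0); e=(P[0]-P[1])+(P[3]-P[2]); f=(P[0]-P[3])+(P[1]-P[2])
    print("deck centre",c,"yaw",np.degrees(np.arctan2(-e[0],e[1])),np.degrees(np.arctan2(f[1],f[0]))); return c
E
python3 - <<'E'
from h import *
ci=arm.camera_info("wrist")
f=lambda L:[(130+x/5,140+y/5) for x,y in L]
deckface(ci,f([(372,95),(600,97),(613,308),(397,310)]))
deckface(ci,f([(22,152),(245,152),(280,356),(65,358)]))
go(tcp_for([41,-31,90]),RT); go(tcp_for([41,-31,23]),RT)
E
```

```text
deck centre [ 32.39 -31.06  40.  ] yaw 0.11810486766588663 -1.1278556785855387
deck centre [21.8 37.  40. ] yaw 0.3785833987267967 -0.16423182920988247
pos [467.18 123.5  198.8 ] tool delta [ 19.73 -90.91  83.63] len 125.1
rotvec deg (tool) [0.   0.33 0.06]
pos [467.18 123.5  198.8 ] tool delta [ 20.12 -90.91 150.63] len 177.1
rotvec deg (tool) [0.   0.33 0.06]
```

Call:
{"api": "send_rows", "payload": {
  "translation": [
    [6,-40,0],
    [5,-49,0],
    [0,0,30],
    [0,0,30],
    [0,0,24]
  ],
  "dr": [
    [0,0.3,0],
    [0,0,0],
    [0,0,0],
    [0,0,0],
    [0,0,0]
  ],
  "grip": [54,54,54,54,54]
}}

```text
clock: 56.35
position: [507.5, 209.5, 119.8]
ee_rot: [0.991, -0.044, 0.13, 0.006]
contact_force: [0.6, 0.2, -0.4]
gripper_width: 53.7
```

```bash
python3 - <<'E'
from h import *
where(); go(tcp_for([32.4,-32,23]),RT)
shot("wrist","q_w"); print(proj(arm.camera_info("wrist"),deckpt([32.4,-31,40])))
E
```

```text
[507.51 209.55 119.76] w 53.7 f [ 0.63  0.22 -0.36] deck [ 32.73 -32.6   89.01]
pos [507.51 209.55 119.76] tool delta [-0.3  -0.6  66.01] len 66.0
rotvec deg (tool) [-0.    0.02  0.09]
[318.7  227.75]
```

View pics/q_w.png

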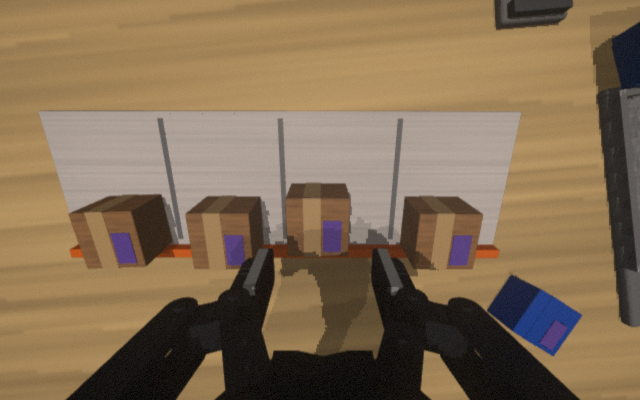

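The four cartons show at (120,230), (227,232), (318,220) and (440,232), and c1, the one at (318,220), is between the jaws. Down, grip, slide to the lip.

Call:
{"api": "send_rows", "payload": {
  "translation": [
    [0,0,20],
    [0,0,20],
    [0,0,16],
    [0,0,8],
    [0,0,0]
  ],
  "dr": [
    [0,0,0],
    [0,0,0],
    [0,0,0],
    [0,0,0],
    [0,0,0]
  ],
  "grip": [54,54,54,54,54]
}}

```text
clock: 57.02
position: [524.1, 207.7, 59.2]
ee_rot: [0.99, -0.044, 0.13, 0.006]
contact_force: [-0.2, -0.1, -0.2]
gripper_width: 54.0
```

Call:
{"api": "send_rows", "payload": {
  "translation": [
    [0,0,0],
    [0,0,0],
    [0,0,0],
    [0,0,0],
    [0,0,0]
  ],
  "dr": [
    [0,0,0],
    [0,0,0],
    [0,0,0],
    [0,0,0],
    [0,0,0]
  ],
  "grip": [38,30,30,30,30]
}}

```text
clock: 57.65
position: [524.4, 208.6, 60.4]
ee_rot: [0.99, -0.044, 0.131, 0.005]
contact_force: [-3.9, -0.1, 5.4]
gripper_width: 42.8
```

Call:
{"api": "send_rows", "payload": {
  "translation": [
    [-2,0,0],
    [-2,0,0],
    [-2,0,0],
    [-2,0,0],
    [0,0,0]
  ],
  "dr": [
    [0,0,0],
    [0,0,0],
    [0,0,0],
    [0,0,0],
    [0,0,0]
  ],
  "grip": [30,30,30,30,30]
}}

```text
clock: 58.28
position: [517.1, 209.9, 58.5]
ee_rot: [0.99, -0.044, 0.132, 0.004]
contact_force: [-0.6, 0.8, 6.2]
gripper_width: 42.7
```

```bash
python3 -c "
from h import *
where()"
```

```text
[517.07 209.87  58.48] w 42.7 f [-0.6   0.83  6.18] deck [ 26.01 -31.45  27.36]
```

Call:
{"api": "send_rows", "payload": {
  "translation": [
    [-1,0,0],
    [0,0,0],
    [-1,0,0],
    [0,0,0],
    [0,0,0]
  ],
  "dr": [
    [0,0,0],
    [0,0,0],
    [0,0,0],
    [0,0,0],
    [0,0,0]
  ],
  "grip": [30,30,30,30,30]
}}

```text
clock: 58.9
position: [515.3, 210.1, 58.0]
ee_rot: [0.99, -0.044, 0.132, 0.004]
contact_force: [1.3, 0.2, 5.3]
gripper_width: 43.2
```

Call:
{"api": "send_rows", "payload": {
  "translation": [
    [-1,0,0],
    [0,0,0],
    [-1,0,0],
    [0,0,0],
    [0,0,0]
  ],
  "dr": [
    [0,0,0],
    [0,0,0],
    [0,0,0],
    [0,0,0],
    [0,0,0]
  ],
  "grip": [30,30,30,30,30]
}}

```text
clock: 59.52
position: [513.9, 210.2, 57.7]
ee_rot: [0.99, -0.044, 0.132, 0.004]
contact_force: [5.8, -1.5, 4.5]
gripper_width: 42.9
```

```bash
python3 -c "
from h import *
where()"
```

```text
[513.94 210.24  57.69] w 42.9 f [ 5.83 -1.54  4.49] deck [ 22.75 -31.36  27.41]
```

Against the lip again. I release it, back off, and check.

Call:
{"api": "send_rows", "payload": {
  "translation": [
    [0.5,0,0],
    [0,0,0],
    [0,0,0],
    [0,0,0],
    [0,0,0]
  ],
  "dr": [
    [0,0,0],
    [0,0,0],
    [0,0,0],
    [0,0,0],
    [0,0,0]
  ],
  "grip": [44,54,54,54,54]
}}

```text
clock: 60.15
position: [512.9, 209.2, 56.7]
ee_rot: [0.99, -0.044, 0.131, 0.005]
contact_force: [0.3, 0.2, 0.4]
gripper_width: 54.4
```

Call:
{"api": "send_rows", "payload": {
  "translation": [
    [0,0,-15],
    [0,0,-30],
    [0,0,-40],
    [0,0,-40],
    [0,0,-30]
  ],
  "dr": [
    [0,0,0],
    [0,0,0],
    [0,0,0],
    [0,0,0],
    [0,0,0]
  ],
  "grip": [54,54,54,54,54]
}}

```text
clock: 60.78
position: [472.7, 213.1, 208.4]
ee_rot: [0.99, -0.044, 0.131, 0.004]
contact_force: [0.9, 1.1, -0.0]
gripper_width: 54.2
```

```bash
python3 - <<'E'
from h import *
im,ci=shot("wrist","r_w",(60,130,520,260),1.7)
for c in ("wrist","scene","side"):
  if c!="wrist": arm.get_image(c)
  for t in ["c1_mid","c2_mid","c3_mid","c4_mid"]:
    for d in arm.place_of(t,c)[:2]: print(c,t,round(d["confidence"],2),indeck(d["xyz"]))
  for t in ("case","lid","lid_bar","lock_knob"):
    for d in arm.place_of(t,c)[:1]: print(c,t,round(d["confidence"],2),d["xyz"])
print(st()[1])
E
```

```text
wrist c1_mid 0.82 [ 22.31 -32.81  22.18]
wrist c2_mid 0.64 [ 19.88 120.56  19.21]
wrist c3_mid 0.8 [ -70.21 -228.6    -0.24]
wrist c3_mid 0.67 [21.51 40.36 15.98]
wrist c4_mid 0.77 [  22.69 -119.06   23.43]
scene c2_mid 0.82 [ 24.37 117.27  18.11]
scene c2_mid 0.43 [  21.71 -120.65   23.48]
scene c3_mid 0.59 [ -66.37 -229.13    2.26]
scene c3_mid 0.22 [ 274.33 -446.86   53.52]
scene c4_mid 0.74 [ 29.52 343.39 -40.63]
scene c4_mid 0.48 [  23.94 -120.86   23.61]
scene case 0.81 [503.1, -239.1, -2.5]
scene lid 0.86 [622.0, -227.1, 20.4]
scene lid_bar 0.96 [709.0, -225.3, 158.6]
scene lock_knob 0.5 [577.3, -480.0, 0.9]
side c1_mid 0.82 [ 20.57 -33.79  18.82]
side c2_mid 0.48 [ 25.28 117.53  18.9 ]
side c3_mid 0.67 [23.95 39.97 20.29]
side c3_mid 0.52 [ -69.7  -228.41    2.11]
side c4_mid 0.7 [  23.67 -119.17   18.92]
side case 0.56 [509.7, -237.4, 4.2]
side lid 0.63 [626.1, -230.0, 25.8]
side lid_bar 0.89 [710.5, -221.6, 159.5]
side lock_knob 0.56 [423.7, -268.0, 33.2]
[472.98 212.71 206.6 ]
```

View pics/r_w.png

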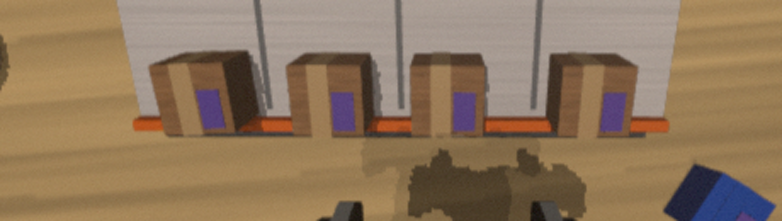

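All four cartons read x of 20 to 25 mm and lie flat, so step 1 is done. For the lid I plan to hook closed fingertips behind the handle bar, which is at about (709,-224,159), and draw it down. First I work out the approach.

```bash
cat >> h.py <<'E'
CY=4.7
CO=np.array([508.,-238.7,0])
def case2w(v):
    c,s=np.cos(np.radians(CY)),np.sin(np.radians(CY)); return CO+np.array([c*v[0]-s*v[1],s*v[0]+c*v[1],v[2]])
def bar(th): 
    c,s=np.cos(th),np.sin(th); return case2w([115-145*c+72*s,0,24+145*s+72*c])
def lidang(p):
    c,s=np.cos(np.radians(CY)),np.sin(np.radians(CY)); d=np.array(p)-CO; x=c*d[0]+s*d[1]-115; z=d[2]-24
    return np.arctan2(z,-x)-np.arctan2(72,145)
E
python3 - <<'E'
from h import *
for th in (1.7,1.4,1.1,.8,.09,0): print(th,bar(th))
s,p,r=st(); Rt=yawR(CY)
print(p,np.degrees((r.inv()*Rt).as_rotvec()), Rt.inv().apply(np.array([742,-221,285])-p))
im=arm.get_image("scene"); cv2.imwrite("pics/s_z.png",cv2.resize(im[90:230,230:370,::-1],None,fx=4,fy=4,interpolation=cv2.INTER_CUBIC))
ci=arm.camera_info("scene"); print((proj(ci,bar(1.69))-[230,90])*4)
E
```

```text
1.7 [ 712.39 -221.9   158.51]
1.4 [ 668.76 -225.48  179.13]
1.1 [ 621.01 -229.41  185.88]
0.8 [ 573.41 -233.32  178.18]
0.09 [ 485.14 -240.58  108.74]
0 [ 478.1  -241.16   96.  ]
[472.98 212.71 206.6 ] [  1.21 -15.04  -9.72] [232.57 454.29 -78.4 ]
[111.21 246.51]
```

View pics/s_z.png

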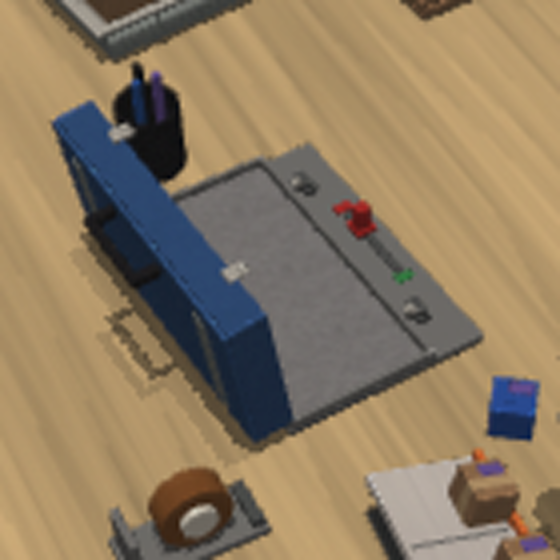

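The bar in the crop runs from (90,215) to (145,278), and the prediction (111,246) lies on it. The empty case is clear. I move behind the bar.

Call:
{"api": "send_rows", "payload": {
  "translation": [
    [0,0,-20],
    [0,0,-20],
    [0,0,-20],
    [24,45,-18],
    [24,48,0]
  ],
  "dr": [
    [0.6,-7.5,-4.9],
    [0.6,-7.5,-4.8],
    [0,0,0],
    [0,0,0],
    [0,0,0]
  ],
  "grip": [0,0,0,0,0]
}}

```text
clock: 62.8
position: [521.9, 124.2, 285.5]
ee_rot: [0.999, 0.041, 0.003, -0.0]
contact_force: [0.4, 0.9, -0.7]
gripper_width: -0.1
```

Call:
{"api": "send_rows", "payload": {
  "translation": [
    [24,48,0],
    [24,48,0],
    [24,48,0],
    [24,48,0],
    [24,48,0]
  ],
  "dr": [
    [0,0,0],
    [0,0,0],
    [0,0,0],
    [0,0,0],
    [0,0,0]
  ],
  "grip": [0,0,0,0,0]
}}

```text
clock: 63.42
position: [660.1, -106.9, 284.0]
ee_rot: [0.999, 0.04, 0.001, 0.0]
contact_force: [0.5, 1.6, 0.7]
gripper_width: -0.1
```

Call:
{"api": "send_rows", "payload": {
  "translation": [
    [24,48,0],
    [24,48,0],
    [16,25,0],
    [0,0,0],
    [0,0,0]
  ],
  "dr": [
    [0,0,0],
    [0,0,0],
    [0,0,0],
    [0,0,0],
    [0,0,0]
  ],
  "grip": [0,0,0,0,0]
}}

```text
clock: 64.05
position: [732.6, -220.5, 283.9]
ee_rot: [0.999, 0.04, 0.001, 0.0]
contact_force: [-0.3, 0.4, -0.8]
gripper_width: 0.2
```

```bash
python3 - <<'E'
from h import *
go([742,-221,146],yawR(CY))
for c in ("scene","side"):
  im=arm.get_image(c); net("place_of",["lid_bar"],c)
im,ci=shot("wrist","t_w"); net("place_of",["lid_bar","tape","pens"],"wrist")
E
```

```text
pos [ 732.56 -220.51  283.95] tool delta [  9.14   1.16 137.97] len 138.3
rotvec deg (tool) [ 0.04 -0.1  -0.11]
scene lid_bar [([710.5, -221.5, 161.2], 0.68)]
side lid_bar [([710.7, -223.6, 159.6], 0.97), ([570.3, -483.8, 1.0], 0.64), ([520.7, 281.4, 60.3], 0.53)]
wrist lid_bar [([711.4, -222.5, 155.8], 0.67)]
wrist tape [([747.5, 5.5, 1.8], 0.72)]
wrist pens []
```

View pics/t_w.png

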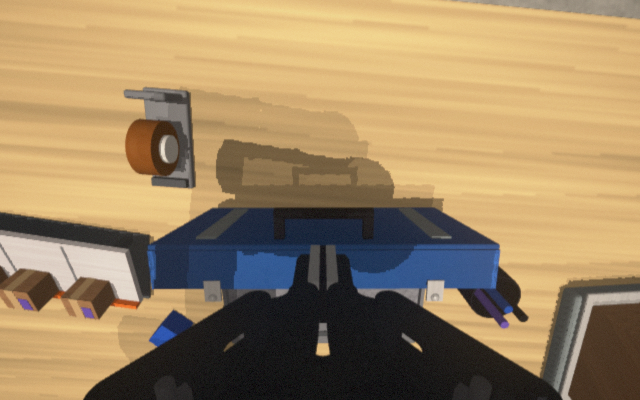

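The bar at (323,212) is centred ahead of the closed fingers, and all three cameras agree on about (711,-222,159). Going down behind it.

Call:
{"api": "send_rows", "payload": {
  "translation": [
    [10,1,10],
    [0,0,35],
    [0,0,40],
    [0,0,35],
    [0,0,18]
  ],
  "dr": [
    [0,0,0],
    [0,0,0],
    [0,0,0],
    [0,0,0],
    [0,0,0]
  ],
  "grip": [0,0,0,0,0]
}}

```text
clock: 65.08
position: [742.3, -220.8, 142.7]
ee_rot: [0.999, 0.04, -0.001, -0.0]
contact_force: [0.2, -0.2, 1.1]
gripper_width: -0.0
```

```bash
python3 - <<'E'
from h import *
s,p,r=st(); print(p,s["contact_force"])
im=arm.get_image("side"); cv2.imwrite("pics/u_z.png",cv2.resize(im[130:300,320:500,::-1],None,fx=3.3,fy=3.3,interpolation=cv2.INTER_CUBIC))
E
```

```text
[ 742.32 -220.82  142.68] [ 0.22 -0.18  1.12]
```

View pics/u_z.png

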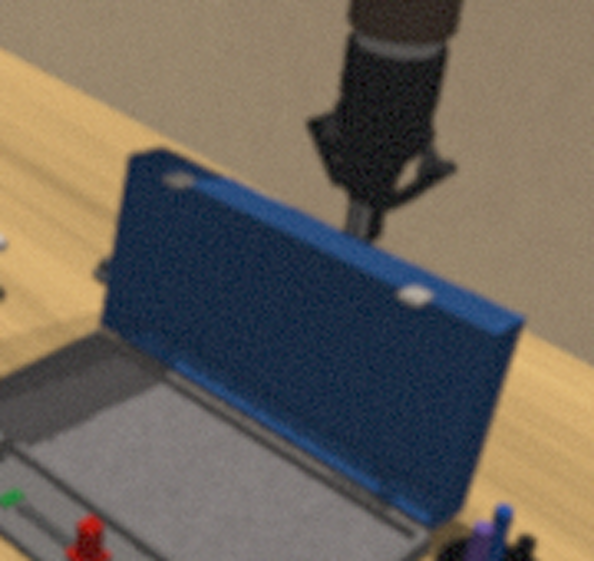

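Fingers are behind the lid. I draw it toward the robot along the bar's arc.

Call:
{"api": "send_rows", "payload": {
  "translation": [
    [-7,0,0],
    [-7,0,-2],
    [-10,0,-5],
    [-10,0,-5],
    [-10,0,-4]
  ],
  "dr": [
    [0,0,0],
    [0,0,0],
    [0,0,0],
    [0,0,0],
    [0,0,0]
  ],
  "grip": [0,0,0,0,0]
}}

```text
clock: 65.75
position: [699.0, -224.8, 164.2]
ee_rot: [0.999, 0.04, 0.003, 0.001]
contact_force: [2.7, -0.9, 0.8]
gripper_width: 0.1
```

Call:
{"api": "send_rows", "payload": {
  "translation": [
    [-10,0,-4],
    [-10,0,-3],
    [-10,0,-2],
    [-10,0,-2],
    [-10,0,-1]
  ],
  "dr": [
    [0,0,0],
    [0,0,0],
    [0,0,0],
    [0,0,0],
    [0,0,0]
  ],
  "grip": [0,0,0,0,0]
}}

```text
clock: 66.38
position: [648.4, -228.7, 174.0]
ee_rot: [0.999, 0.04, 0.001, 0.0]
contact_force: [0.4, -0.4, 0.9]
gripper_width: 0.5
```

```bash
python3 - <<'E'
from h import *
s,p,r=st(); print(p,s["contact_force"])
im=arm.get_image("side"); net("place_of",["lid_bar"],"side"); cv2.imwrite("pics/v_z.png",cv2.resize(im[130:300,320:500,::-1],None,fx=3.3,fy=3.3,interpolation=cv2.INTER_CUBIC))
E
```

```text
[ 648.44 -228.67  174.03] [ 0.37 -0.42  0.86]
side lid_bar [([629.2, -229.6, 186.8], 0.76)]
```

View pics/v_z.png

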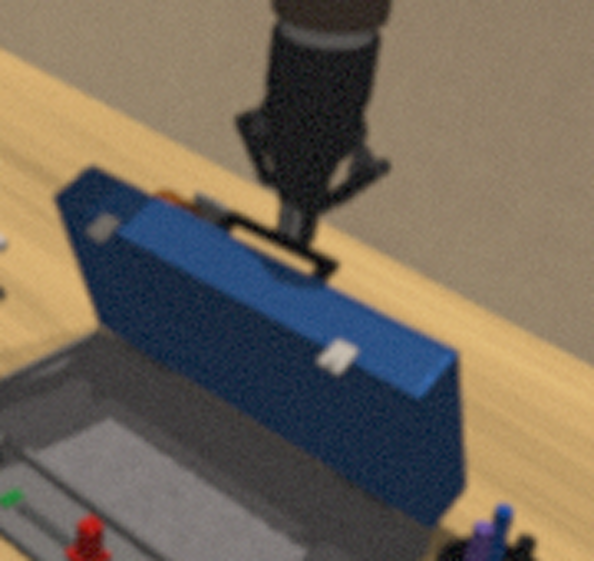

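The lid is following; the bar is now at (629,-230,187), about 1.15 rad. I continue.

Call:
{"api": "send_rows", "payload": {
  "translation": [
    [-12,0,1],
    [-12,0,2],
    [-12,0,2],
    [-12,0,3],
    [-12,0,4]
  ],
  "dr": [
    [0,0,0],
    [0,0,0],
    [0,0,0],
    [0,0,0],
    [0,0,0]
  ],
  "grip": [0,0,0,0,0]
}}

```text
clock: 67.1
position: [588.6, -233.5, 161.9]
ee_rot: [0.999, 0.04, 0.001, 0.0]
contact_force: [0.2, 0.1, 0.6]
gripper_width: 0.2
```

Call:
{"api": "send_rows", "payload": {
  "translation": [
    [-12,0,6],
    [-10,0,6],
    [0,0,0],
    [0,0,0],
    [0,0,-20]
  ],
  "dr": [
    [0,0,0],
    [0,0,0],
    [0,0,0],
    [0,0,0],
    [0,0,0]
  ],
  "grip": [0,0,0,0,0]
}}

```text
clock: 67.72
position: [567.1, -234.9, 168.6]
ee_rot: [0.999, 0.04, -0.0, -0.0]
contact_force: [-0.9, -0.8, 0.3]
gripper_width: 0.1
```

```bash
python3 - <<'E'
from h import *
s,p,r=st(); print(p,s["contact_force"])
im=arm.get_image("side"); net("place_of",["lid_bar"],"side"); cv2.imwrite("pics/w_z.png",cv2.resize(im[130:300,320:500,::-1],None,fx=3.3,fy=3.3,interpolation=cv2.INTER_CUBIC))
E
```

```text
[ 567.07 -234.88  168.6 ] [-0.93 -0.76  0.28]
side lid_bar [([526.2, -237.3, 155.9], 0.95)]
```

View pics/w_z.png

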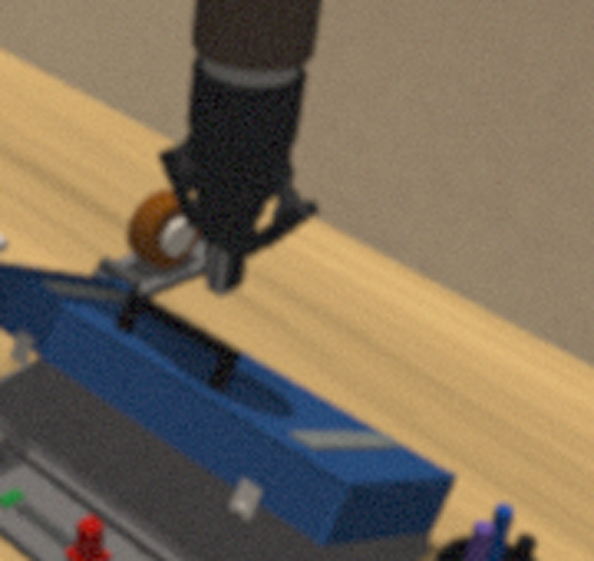

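The lid is sinking by itself. I rise and turn the jaws across the bar.

```bash
python3 - <<'E'
from h import *
s,p,r=st(); print(np.array(s["joints"])); 
b=bar(0.09); print(b); go([b[0],b[1],190],yawR(CY))
E
```

```text
[-0.13  0.41 -0.11  0.   -1.05  1.78]
[ 485.14 -240.58  108.74]
pos [ 569.6  -235.59  172.3 ] tool delta [-84.46  -1.79 -18.32] len 86.4
rotvec deg (tool) [ 0.17 -0.42 -0.07]
```

Call:
{"api": "send_rows", "payload": {
  "translation": [
    [0,0,-20],
    [0,0,0],
    [0,0,0],
    [0,0,0],
    [0,0,0]
  ],
  "dr": [
    [0,-0.4,10],
    [0,0,10],
    [0,0,10],
    [0,0,10],
    [0,0,10]
  ],
  "grip": [24,24,24,24,24]
}}

```text
clock: 68.45
position: [567.7, -235.0, 189.3]
ee_rot: [0.921, -0.389, -0.002, 0.001]
contact_force: [-0.1, -0.3, 0.2]
gripper_width: 24.0
```

Call:
{"api": "send_rows", "payload": {
  "translation": [
    [0,0,0],
    [0,0,0],
    [0,0,0],
    [0,0,0],
    [0,-35,0]
  ],
  "dr": [
    [0,0,10],
    [0,0,10],
    [0,0,10],
    [0,0,10],
    [0,0,0]
  ],
  "grip": [24,24,24,24,24]
}}

```text
clock: 69.08
position: [601.7, -232.5, 190.0]
ee_rot: [0.734, -0.679, -0.002, 0.002]
contact_force: [0.5, -0.4, 0.6]
gripper_width: 24.3
```

Call:
{"api": "send_rows", "payload": {
  "translation": [
    [0,-40,0],
    [0,-10,0],
    [0,0,0],
    [0,0,0],
    [0,0,0]
  ],
  "dr": [
    [0,0,0],
    [0,0,0],
    [0,0,0],
    [0,0,0],
    [0,0,0]
  ],
  "grip": [24,24,24,24,24]
}}

```text
clock: 69.7
position: [651.6, -228.5, 190.1]
ee_rot: [0.735, -0.678, -0.001, 0.002]
contact_force: [0.0, 0.5, -0.0]
gripper_width: 24.3
```

```bash
python3 - <<'E'
from h import *
for c in ("side","scene"):
  im=arm.get_image(c); net("place_of",["lid_bar","lock_knob","c1_mid"],c)
im,ci=shot("wrist","x_w"); net("place_of",["lid_bar","lid","lock_knob"],"wrist")
b=bar(0.09); print(proj(ci,b))
go([b[0],b[1],b[2]-12],yawR(CY-90))
E
```

```text
side lid_bar [([479.9, -243.3, 110.6], 0.91)]
side lock_knob [([426.6, -266.2, 33.2], 0.67)]
side c1_mid [([514.4, 208.5, 57.9], 0.54)]
scene lid_bar [([479.4, -241.3, 107.5], 0.61)]
scene lock_knob [([424.5, -271.0, 35.5], 0.37)]
scene c1_mid [([514.3, 209.3, 61.4], 0.59)]
wrist lid_bar [([486.4, -240.9, 108.1], 0.67)]
wrist lid [([622.3, -229.7, 23.4], 0.63), ([488.6, -241.4, 107.4], 0.22)]
wrist lock_knob [([425.5, -265.2, 35.6], 0.54)]
[521.1 208.6]
pos [ 652.34 -228.34  189.63] tool delta [ -1.19 167.24  93.63] len 191.7
rotvec deg (tool) [ 0.25 -0.02 -0.12]
```

View pics/x_w.png

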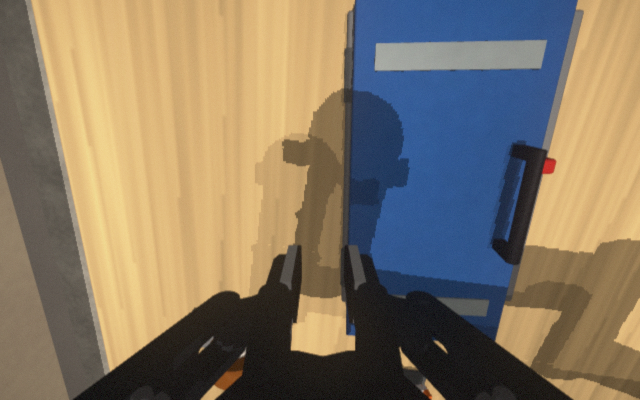

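I moved the wrong way: with this yaw, tool +y points to world −x. Nothing was touched, and the lid rests down with the bar at z of about 108. Correcting.

Call:
{"api": "send_rows", "payload": {
  "translation": [
    [0,45,0],
    [0,50,0],
    [0,45,0],
    [0,27,0],
    [0,0,0]
  ],
  "dr": [
    [0,0,0],
    [0,0,0],
    [0,0,0],
    [0,0,0],
    [0,0,0]
  ],
  "grip": [24,24,24,24,24]
}}

```text
clock: 70.92
position: [484.4, -241.9, 191.1]
ee_rot: [0.735, -0.679, -0.001, 0.002]
contact_force: [0.1, 0.3, 0.7]
gripper_width: 24.2
```

```bash
python3 - <<'E'
from h import *
im,ci=shot("wrist","y_w"); net("place_of",["lid_bar","lock_knob"],"wrist")
for th in(0.0,.09,.12): print(proj(ci,bar(th)))
s,p,r=st(); print(p,proj(ci,p),[proj(ci,p+r.apply([0,d,-8])) for d in(-12,12)])
E
```

```text
wrist lid_bar [([484.2, -242.1, 108.9], 0.84)]
wrist lock_knob [([425.7, -266.2, 35.7], 0.88)]
[328.26 203.23]
[320.21 208.29]
[317.04 210.03]
[ 486.84 -241.8   190.63] [316.86 256.24] [array([294.44, 263.75]), array([338.73, 263.71])]
```

View pics/y_w.png

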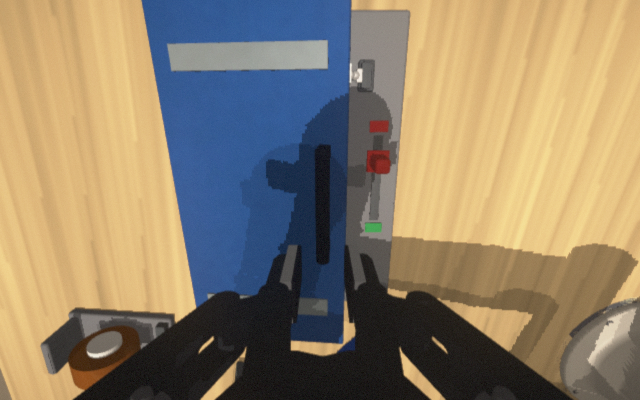

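The bar at columns 316–329, rows 145–262 lies in the finger midplane (column about 323). Descending astride the bar.

Call:
{"api": "send_rows", "payload": {
  "translation": [
    [0,0,25],
    [0,0,25],
    [0,0,20],
    [0,0,12],
    [0,0,0]
  ],
  "dr": [
    [0,0,0],
    [0,0,0],
    [0,0,0],
    [0,0,0],
    [0,0,0]
  ],
  "grip": [24,24,24,24,24]
}}

```text
clock: 71.7
position: [485.7, -241.6, 107.4]
ee_rot: [0.735, -0.678, -0.002, 0.002]
contact_force: [-1.1, -0.0, 0.3]
gripper_width: 24.3
```

```bash
python3 - <<'E'
from h import *
s,p,r=st(); print(p,s["contact_force"],s["gripper_width"])
im,ci=shot("wrist","z_w",(220,100,420,300),3)
shot("side","z_s",(330,170,510,310),4)
E
```

```text
[ 485.65 -241.62  107.4 ] [-1.1  -0.04  0.32] 24.28309907006345
```

View pics/z_w.png

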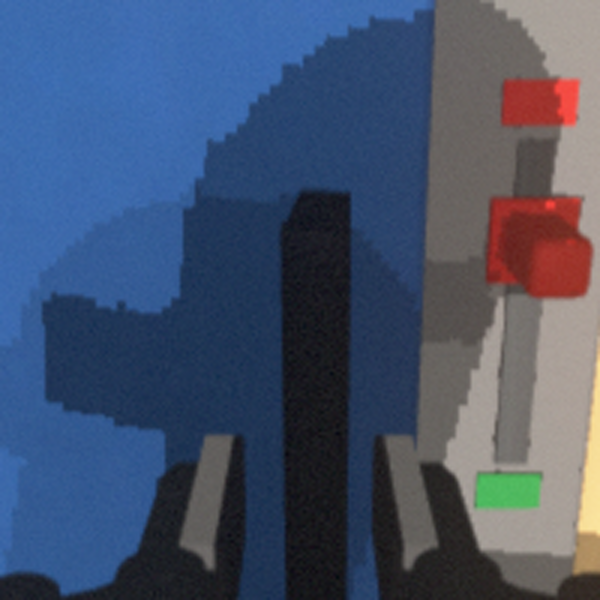

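View pics/z_s.png

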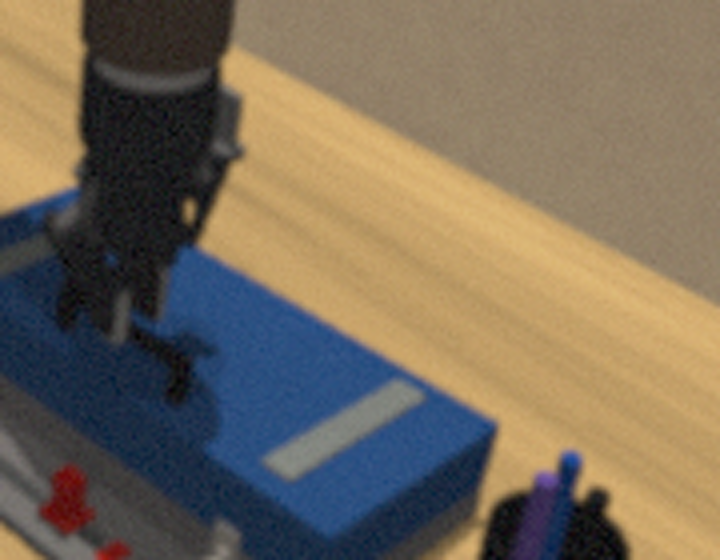

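The bar sits between the pads, about 1.5 mm off centre. Going 11 mm lower and closing.

Call:
{"api": "send_rows", "payload": {
  "translation": [
    [0,1,6],
    [0,0,5],
    [0,0,0],
    [0,0,0],
    [0,0,0]
  ],
  "dr": [
    [0,0,0],
    [0,0,0],
    [0,0,0],
    [0,0,0],
    [0,0,0]
  ],
  "grip": [24,24,24,24,24]
}}

```text
clock: 72.42
position: [484.6, -241.9, 97.6]
ee_rot: [0.735, -0.678, -0.001, 0.002]
contact_force: [0.3, 0.3, 0.1]
gripper_width: 24.0
```

Call:
{"api": "send_rows", "payload": {
  "translation": [
    [0,0,0],
    [0,0,0],
    [0,0,0],
    [0,0,0],
    [0,0,0]
  ],
  "dr": [
    [0,0,0],
    [0,0,0],
    [0,0,0],
    [0,0,0],
    [0,0,0]
  ],
  "grip": [16,5,5,5,5]
}}

```text
clock: 73.05
position: [484.3, -241.9, 97.5]
ee_rot: [0.735, -0.678, -0.001, 0.002]
contact_force: [-1.7, 0.3, 2.6]
gripper_width: 9.8
```

```bash
python3 - <<'E'
from h import *
s,p,r=st(); print(p,s["contact_force"],s["gripper_width"])
E
```

```text
[ 484.32 -241.88   97.51] [-1.67  0.34  2.57] 9.799741317755812
```

The opening of 9.8 mm is less than the 12 mm bar, so the pads hold it off its middle. I reopen, go 5 mm lower and grip again.

Call:
{"api": "send_rows", "payload": {
  "translation": [
    [0,0,0],
    [0,0,0],
    [0,0,3],
    [0,0,2],
    [0,0,0]
  ],
  "dr": [
    [0,0,0],
    [0,0,0],
    [0,0,0],
    [0,0,0],
    [0,0,0]
  ],
  "grip": [20,22,22,22,22]
}}

```text
clock: 73.68
position: [484.3, -241.8, 92.0]
ee_rot: [0.735, -0.678, -0.002, 0.002]
contact_force: [-0.2, -0.3, 0.4]
gripper_width: 22.2
```

Call:
{"api": "send_rows", "payload": {
  "translation": [
    [0,0,0],
    [0,0,0],
    [0,0,0],
    [0,0,0],
    [0,0,0]
  ],
  "dr": [
    [0,0,0],
    [0,0,0],
    [0,0,0],
    [0,0,0],
    [0,0,0]
  ],
  "grip": [16,5,5,5,5]
}}

```text
clock: 74.3
position: [484.3, -241.9, 92.5]
ee_rot: [0.735, -0.678, -0.001, 0.002]
contact_force: [-1.8, -0.5, 0.8]
gripper_width: 9.9
```

```bash
python3 - <<'E'
from h import *
s,p,r=st(); print(p,s["contact_force"],s["gripper_width"])
im,ci=shot("wrist","aa_w",(220,100,420,300),3)
E
```

```text
[ 484.33 -241.88   92.48] [-1.84 -0.52  0.8 ] 9.86189929342997
```

View pics/aa_w.png

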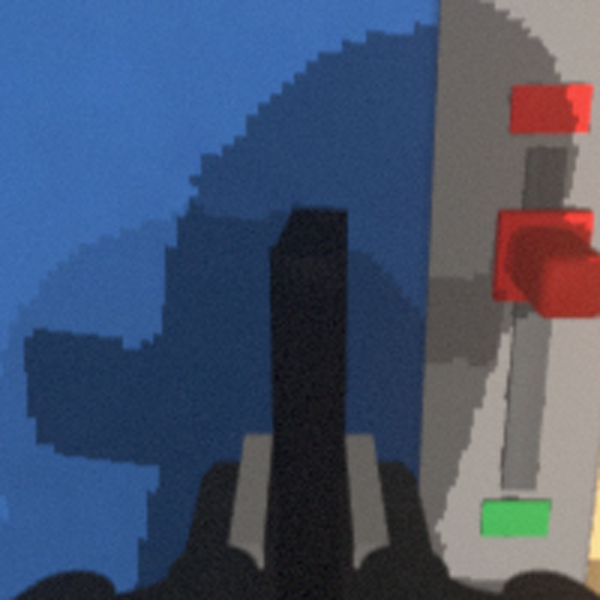

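Squeezed at the full diameter. Pressing along the arc toward the robot and down in small steps, watching the force.

Call:
{"api": "send_rows", "payload": {
  "translation": [
    [0,1,2],
    [0,1,2],
    [0,1,2],
    [0,0,0],
    [0,0,0]
  ],
  "dr": [
    [0,0,0],
    [0,0,0],
    [0,0,0],
    [0,0,0],
    [0,0,0]
  ],
  "grip": [5,5,5,5,5]
}}

```text
clock: 74.97
position: [481.0, -242.1, 86.4]
ee_rot: [0.735, -0.678, -0.002, 0.002]
contact_force: [-2.3, -0.9, 1.8]
gripper_width: 9.4
```

Call:
{"api": "send_rows", "payload": {
  "translation": [
    [0,1,2],
    [0,0.5,1],
    [0,0,0],
    [0,0,0],
    [0,0,0]
  ],
  "dr": [
    [0,0,0],
    [0,0,0],
    [0,0,0],
    [0,0,0],
    [0,0,0]
  ],
  "grip": [5,5,5,5,5]
}}

```text
clock: 75.6
position: [479.0, -242.3, 82.8]
ee_rot: [0.735, -0.678, -0.002, 0.002]
contact_force: [-4.5, -3.5, -1.9]
gripper_width: 10.3
```

Call:
{"api": "send_rows", "payload": {
  "translation": [
    [0,0.5,1],
    [0,0,0],
    [0,0.5,1],
    [0,0,0],
    [0,0,0]
  ],
  "dr": [
    [0,0,0],
    [0,0,0],
    [0,0,0],
    [0,0,0],
    [0,0,0]
  ],
  "grip": [5,5,5,5,5]
}}

```text
clock: 76.22
position: [478.5, -242.4, 81.8]
ee_rot: [0.735, -0.678, -0.002, 0.002]
contact_force: [-4.7, -1.1, 3.8]
gripper_width: 9.8
```

Call:
{"api": "send_rows", "payload": {
  "translation": [
    [0,0.5,1],
    [0,0,0],
    [0,0,0],
    [0,0,0],
    [0,0,0]
  ],
  "dr": [
    [0,0,0],
    [0,0,0],
    [0,0,0],
    [0,0,0],
    [0,0,0]
  ],
  "grip": [5,5,5,5,5]
}}

```text
clock: 76.85
position: [478.1, -242.4, 81.0]
ee_rot: [0.735, -0.678, -0.001, 0.002]
contact_force: [-5.8, -1.5, 4.3]
gripper_width: 9.8
```

```bash
python3 - <<'E'
from h import *
s,p,r=st(); print(p,s["contact_force"],s["gripper_width"])
for c in("side","scene"): arm.get_image(c); net("place_of",["lid_bar","lid"],c)
E
```

```text
[ 478.15 -242.36   81.04] [-5.77 -1.53  4.3 ] 9.819760961261942
side lid_bar [([473.5, -243.6, 98.2], 0.82)]
side lid [([623.8, -227.4, 24.4], 0.91)]
scene lid_bar [([477.0, -244.5, 94.0], 0.95)]
scene lid [([617.6, -231.3, 22.3], 0.59)]
```

Call:
{"api": "send_rows", "payload": {
  "translation": [
    [0,1,1],
    [0,0,0],
    [0,0.5,1],
    [0,0,0],
    [0,0,0]
  ],
  "dr": [
    [0,0,0],
    [0,0,0],
    [0,0,0],
    [0,0,0],
    [0,0,0]
  ],
  "grip": [5,5,5,5,5]
}}

```text
clock: 77.78
position: [477.6, -242.4, 79.8]
ee_rot: [0.735, -0.678, -0.001, 0.001]
contact_force: [-5.1, 0.3, 8.6]
gripper_width: 9.6
```

Call:
{"api": "send_rows", "payload": {
  "translation": [
    [0,0.5,1],
    [0,0,0],
    [0,0,0],
    [0,0,0],
    [0,0,0]
  ],
  "dr": [
    [0,0,0],
    [0,0,0],
    [0,0,0],
    [0,0,0],
    [0,0,0]
  ],
  "grip": [5,5,5,5,5]
}}

```text
clock: 78.4
position: [477.4, -242.5, 79.2]
ee_rot: [0.735, -0.678, -0.0, 0.001]
contact_force: [-3.6, 2.4, 11.1]
gripper_width: 9.8
```

Call:
{"api": "send_rows", "payload": {
  "translation": [
    [0,1,1],
    [0,0,0],
    [0,0.5,1],
    [0,0,0],
    [0,0,0]
  ],
  "dr": [
    [0,0,0],
    [0,0,0],
    [0,0,0],
    [0,0,0],
    [0,0,0]
  ],
  "grip": [5,5,5,5,5]
}}

```text
clock: 79.03
position: [477.5, -242.6, 79.1]
ee_rot: [0.736, -0.677, 0.001, 0.001]
contact_force: [-5.1, 4.6, 18.4]
gripper_width: 9.5
```

```bash
python3 - <<'E'
from h import *
s,p,r=st(); print(p,s["contact_force"],s["gripper_width"])
im,ci=shot("side","ab_s",(300,170,480,310),4); net("place_of",["lid_bar"],"side")
E
```

```text
[ 477.49 -242.62   79.11] [-5.06  4.64 18.36] 9.490916354290732
side lid_bar [([473.5, -242.9, 95.3], 0.91)]
```

View pics/ab_s.png

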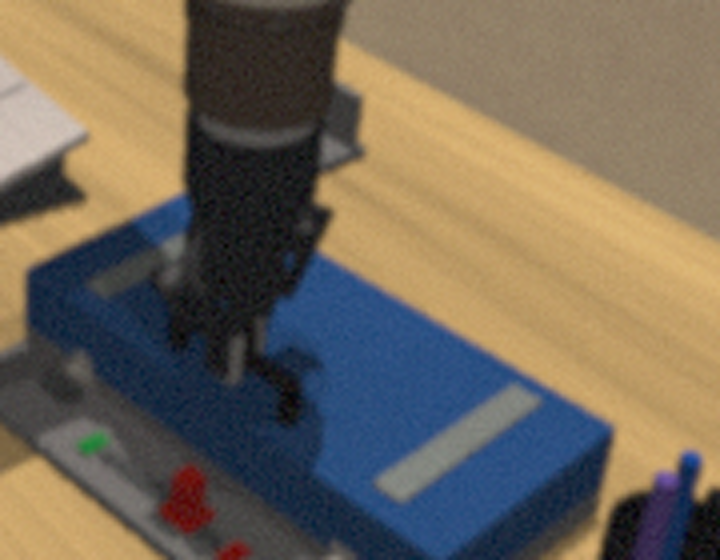

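The lid stopped hard at z = 79.1 mm with force rising, and its 13.4 mm of travel matches going home. I unload it, then tug gently.

Call:
{"api": "send_rows", "payload": {
  "translation": [
    [0,-0.5,-1],
    [0,-0.5,-1],
    [0,-0.5,-1],
    [0,0,0],
    [0,0,0]
  ],
  "dr": [
    [0,0,0],
    [0,0,0],
    [0,0,0],
    [0,0,0],
    [0,0,0]
  ],
  "grip": [5,5,5,5,5]
}}

```text
clock: 79.75
position: [477.4, -242.5, 79.3]
ee_rot: [0.735, -0.678, -0.001, 0.001]
contact_force: [-2.9, 0.3, 6.4]
gripper_width: 10.0
```

Call:
{"api": "send_rows", "payload": {
  "translation": [
    [0,-0.5,-1],
    [0,0,0],
    [0,-0.5,-0.5],
    [0,0,0],
    [0,0,0]
  ],
  "dr": [
    [0,0,0],
    [0,0,0],
    [0,0,0],
    [0,0,0],
    [0,0,0]
  ],
  "grip": [5,5,5,5,5]
}}

```text
clock: 80.38
position: [477.5, -242.4, 79.6]
ee_rot: [0.735, -0.678, -0.001, 0.002]
contact_force: [0.9, -0.7, -1.6]
gripper_width: 9.7
```

Call:
{"api": "send_rows", "payload": {
  "translation": [
    [0,-0.5,-1],
    [0,0,0],
    [0,-0.5,-1],
    [0,0,0],
    [0,0,0]
  ],
  "dr": [
    [0,0,0],
    [0,0,0],
    [0,0,0],
    [0,0,0],
    [0,0,0]
  ],
  "grip": [5,5,5,5,5]
}}

```text
clock: 81.0
position: [478.6, -242.3, 81.8]
ee_rot: [0.735, -0.678, -0.001, 0.002]
contact_force: [1.1, -1.8, -4.2]
gripper_width: 9.8
```

Call:
{"api": "send_rows", "payload": {
  "translation": [
    [0,-0.2,-0.5],
    [0,0,0],
    [0,0,0],
    [0,0,0],
    [0,0,0]
  ],
  "dr": [
    [0,0,0],
    [0,0,0],
    [0,0,0],
    [0,0,0],
    [0,0,0]
  ],
  "grip": [5,5,5,5,5]
}}

```text
clock: 81.62
position: [478.8, -242.3, 82.3]
ee_rot: [0.735, -0.678, -0.001, 0.002]
contact_force: [2.3, -2.3, -8.4]
gripper_width: 10.0
```

Tug is about 6.5 N along the arc, lift about 0.022 rad. I hold it for a moment.

Call:
{"api": "send_rows", "payload": {
  "translation": [
    [0,0,0],
    [0,0,0],
    [0,0,0],
    [0,0,0],
    [0,0,0]
  ],
  "dr": [
    [0,0,0],
    [0,0,0],
    [0,0,0],
    [0,0,0],
    [0,0,0]
  ],
  "grip": [5,5,5,5,5]
}}

```text
clock: 82.25
position: [478.8, -242.3, 82.4]
ee_rot: [0.735, -0.678, -0.001, 0.002]
contact_force: [4.0, -2.9, -8.9]
gripper_width: 9.7
```

```bash
python3 - <<'E'
from h import *
s,p,r=st(); f=np.array(s["contact_force"]); print(p,f,s["gripper_width"],"arc tug",-(f[0]*.44+f[2]*.9))
E
```

```text
[ 478.82 -242.32   82.4 ] [ 4.   -2.93 -8.93] 9.724634388114254 arc tug 6.275541290865888
```

The catch holds at a steady 6.3 N. I lower it back, release and rise.

Call:
{"api": "send_rows", "payload": {
  "translation": [
    [0,0.5,1],
    [0,0.7,1.5],
    [0,0,0],
    [0,0,0],
    [0,0,0]
  ],
  "dr": [
    [0,0,0],
    [0,0,0],
    [0,0,0],
    [0,0,0],
    [0,0,0]
  ],
  "grip": [5,5,5,5,5]
}}

```text
clock: 82.88
position: [477.7, -242.4, 80.3]
ee_rot: [0.735, -0.678, -0.001, 0.001]
contact_force: [3.6, -0.4, -2.7]
gripper_width: 10.0
```

Call:
{"api": "send_rows", "payload": {
  "translation": [
    [0,0,0],
    [0,0,0],
    [0,0,0],
    [0,0,-10],
    [0,0,-20]
  ],
  "dr": [
    [0,0,0],
    [0,0,0],
    [0,0,0],
    [0,0,0],
    [0,0,0]
  ],
  "grip": [16,22,22,22,22]
}}

```text
clock: 83.5
position: [477.0, -242.3, 110.1]
ee_rot: [0.735, -0.678, -0.002, 0.002]
contact_force: [-0.4, 0.1, 0.1]
gripper_width: 21.8
```

Call:
{"api": "send_rows", "payload": {
  "translation": [
    [0,0,-30],
    [0,0,-40],
    [0,0,0],
    [0,0,0],
    [0,0,0]
  ],
  "dr": [
    [0,0,0],
    [0,0,0],
    [0,0,0],
    [0,0,0],
    [0,0,0]
  ],
  "grip": [22,22,22,0,0]
}}

```text
clock: 84.12
position: [477.1, -242.2, 179.0]
ee_rot: [0.735, -0.678, -0.002, 0.002]
contact_force: [0.9, 0.1, -0.5]
gripper_width: -0.2
```

```bash
python3 - <<'E'
from h import *
im,ci=shot("wrist","ac_w",(200,0,520,300),2); net("place_of",["lid_bar","lock_knob"],"wrist")
print(st()[1])
for c in("side","scene"): arm.get_image(c); net("place_of",["lid_bar","lock_knob"],c)
import pickle; pickle.dump(ci,open("ac.pkl","wb"))
E
```

```text
wrist lid_bar [([477.0, -240.5, 95.6], 0.97)]
wrist lock_knob [([423.8, -267.4, 35.2], 0.66)]
[ 477.48 -242.3   179.13]
side lid_bar [([473.0, -242.7, 97.3], 0.69)]
side lock_knob [([422.6, -267.4, 33.9], 0.42)]
scene lid_bar [([475.5, -241.8, 96.1], 0.96)]
scene lock_knob [([422.2, -268.8, 35.1], 0.57)]
```

View pics/ac_w.png

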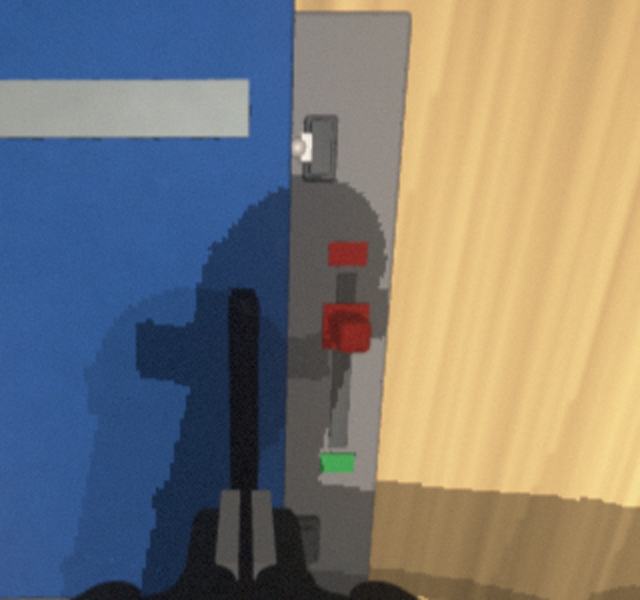

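The lid is home (bar at z of about 96). The knob is at (345,328) in the crop, world (423.7,−267.5,35), and the green mark at (338,462) lies toward +y. I turn the jaws along y and lean the gripper body back, away from the handle.

Call:
{"api": "send_rows", "payload": {
  "translation": [
    [0,0,0],
    [0,0,0],
    [0,0,0],
    [0,0,0],
    [0,0,0]
  ],
  "dr": [
    [0,0,-10],
    [0,0,-10],
    [0,0,-10],
    [0,0,-10],
    [0,0,-10]
  ],
  "grip": [0,0,0,0,0]
}}

```text
clock: 85.2
position: [477.9, -242.4, 179.9]
ee_rot: [0.953, -0.301, -0.002, 0.001]
contact_force: [0.4, 0.2, -1.0]
gripper_width: -0.2
```

Call:
{"api": "send_rows", "payload": {
  "translation": [
    [0,0,0],
    [0,0,0],
    [0,0,0],
    [0,0,0],
    [0,0,0]
  ],
  "dr": [
    [0,0,-10],
    [0,0,-10],
    [0,0,-10],
    [0,0,-10],
    [0,10,0]
  ],
  "grip": [0,0,0,0,0]
}}

```text
clock: 85.82
position: [480.3, -242.3, 179.4]
ee_rot: [0.995, 0.041, 0.087, -0.003]
contact_force: [-0.1, 1.1, 0.0]
gripper_width: -0.3
```

Call:
{"api": "send_rows", "payload": {
  "translation": [
    [0,0,0],
    [0,0,0],
    [0,0,0],
    [0,0,0],
    [0,0,0]
  ],
  "dr": [
    [0,0,0],
    [0,0,0],
    [0,0,0],
    [0,0,0],
    [0,0,0]
  ],
  "grip": [0,0,0,0,0]
}}

```text
clock: 86.45
position: [478.1, -242.3, 179.7]
ee_rot: [0.996, 0.04, 0.085, -0.003]
contact_force: [0.0, 0.1, -0.0]
gripper_width: 0.2
```

```bash
python3 - <<'E'
from h import *
Rk=yawR(CY)*R.from_rotvec([0,np.radians(10),0])
go([423.5,-302.5,125],Rk)
s,p,r=st(); print(r.as_matrix()); print(r.inv().apply([0,0,-92]))
shot("wrist","ad_w")
E
```

```text
pos [ 478.12 -242.29  179.69] tool delta [-67.66  55.63  43.91] len 98.0
rotvec deg (tool) [ 0.03  0.28 -0.1 ]
[[ 0.98  0.08  0.17]
 [ 0.08 -1.    0.01]
 [ 0.17  0.   -0.99]]
[-15.53  -0.02  90.68]
```

View pics/ad_w.png

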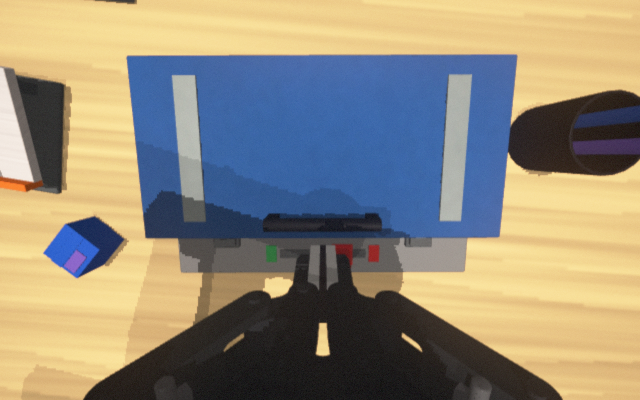

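Call:
{"api": "send_rows", "payload": {
  "translation": [
    [-34,28,10],
    [-34,28,10],
    [0,0,24],
    [0,0,0],
    [0,0,0]
  ],
  "dr": [
    [0,0,0],
    [0,0,0],
    [0,0,0],
    [0,0,0],
    [0,0,0]
  ],
  "grip": [0,0,0,0,0]
}}

```text
clock: 87.12
position: [423.7, -303.0, 125.8]
ee_rot: [0.996, 0.04, 0.085, -0.003]
contact_force: [0.5, -0.4, 0.1]
gripper_width: 0.1
```

```bash
python3 - <<'E'
from h import *
go([423.5,-302.5,32])
shot("wrist","ae_w",(160,150,480,390),2.3); net("place_of",["lock_knob"],"wrist")
E
```

```text
pos [ 423.66 -303.05  125.78] tool delta [-16.07  -0.66  92.4 ] len 93.8
wrist lock_knob [([425.4, -265.3, 34.8], 0.81)]
```

View pics/ae_w.png

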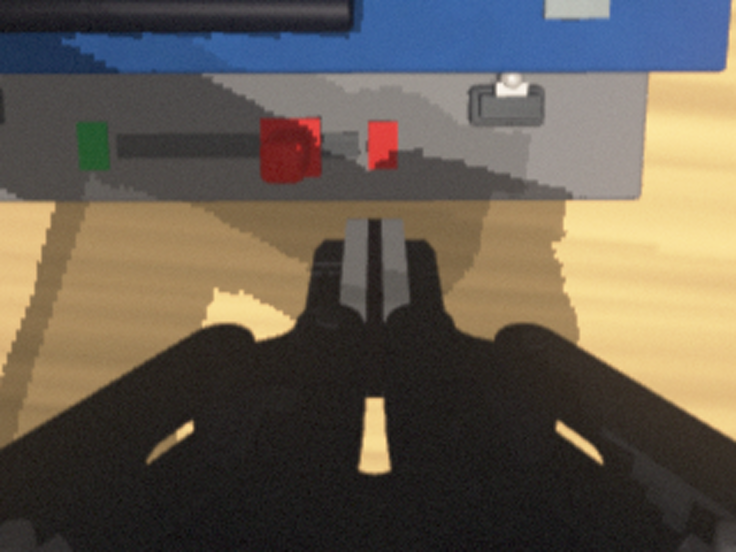

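The knob's base is at (290,147) and the fingers are on the red-mark side, aligned to come down behind it. Descending.

Call:
{"api": "send_rows", "payload": {
  "translation": [
    [-4,0,25],
    [-4,0,25],
    [-4,0,22],
    [-3,0,13],
    [-1,0,7]
  ],
  "dr": [
    [0,0,0],
    [0,0,0],
    [0,0,0],
    [0,0,0],
    [0,0,0]
  ],
  "grip": [0,0,0,0,0]
}}

```text
clock: 87.85
position: [423.1, -303.0, 31.6]
ee_rot: [0.996, 0.04, 0.085, -0.003]
contact_force: [-0.8, 0.0, 0.7]
gripper_width: 0.3
```

Call:
{"api": "send_rows", "payload": {
  "translation": [
    [0,-3,0],
    [0,-3,0],
    [0,-3,0],
    [0,-3,0],
    [0,0,0]
  ],
  "dr": [
    [0,0,0],
    [0,0,0],
    [0,0,0],
    [0,0,0],
    [0,0,0]
  ],
  "grip": [0,0,0,0,0]
}}

```text
clock: 88.48
position: [422.0, -290.8, 31.9]
ee_rot: [0.996, 0.04, 0.085, -0.003]
contact_force: [0.5, 0.3, 0.1]
gripper_width: 0.0
```

```bash
python3 - <<'E'
from h import *
s,p,r=st(); print(p,s["contact_force"])
shot("wrist","af_w",(160,150,480,390),2.3)
shot("side","af_s",(300,220,460,340),4.5)
E
```

```text
[ 421.95 -290.85   31.94] [0.52 0.31 0.14]
```

View pics/af_w.png

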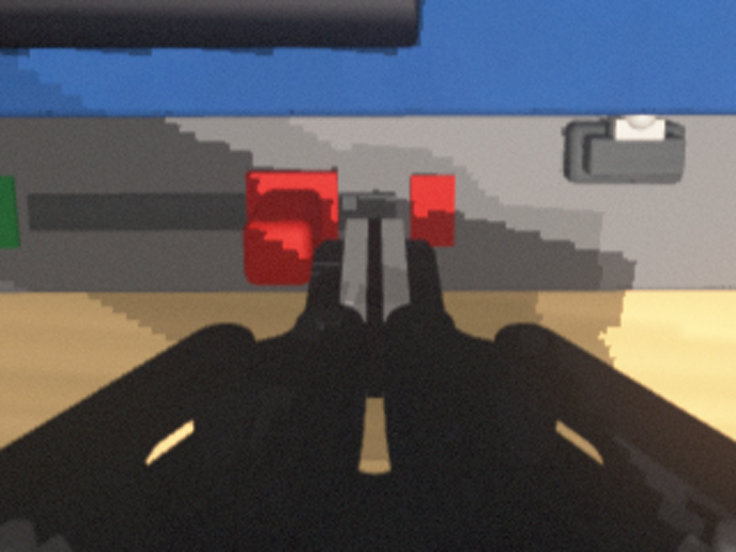

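View pics/af_s.png

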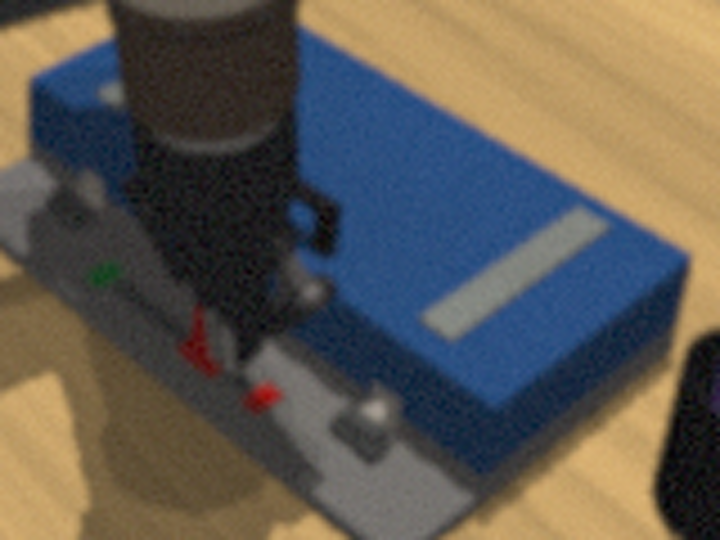

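The fingers stand against the knob's red-mark side, and the handle is clear. Pushing toward the green mark.

Call:
{"api": "send_rows", "payload": {
  "translation": [
    [0,-4,0],
    [0,-4,0],
    [0,-4,0],
    [0,-4,0],
    [0,-4,0]
  ],
  "dr": [
    [0,0,0],
    [0,0,0],
    [0,0,0],
    [0,0,0],
    [0,0,0]
  ],
  "grip": [0,0,0,0,0]
}}

```text
clock: 89.2
position: [420.3, -270.9, 31.7]
ee_rot: [0.996, 0.04, 0.085, -0.003]
contact_force: [-0.0, -3.0, 0.5]
gripper_width: -0.0
```

Call:
{"api": "send_rows", "payload": {
  "translation": [
    [0,-4,0],
    [0,-4,0],
    [0,-4,0],
    [0,-4,0],
    [0,-2,0]
  ],
  "dr": [
    [0,0,0],
    [0,0,0],
    [0,0,0],
    [0,0,0],
    [0,0,0]
  ],
  "grip": [0,0,0,0,0]
}}

```text
clock: 89.82
position: [418.8, -252.9, 31.7]
ee_rot: [0.996, 0.04, 0.085, -0.003]
contact_force: [0.0, -1.7, 0.7]
gripper_width: 0.0
```

```bash
python3 - <<'E'
from h import *
s,p,r=st(); print(p,s["contact_force"])
shot("wrist","ag_w",(160,150,480,390),2.3)
E
```

```text
[ 418.79 -252.88   31.71] [ 0.03 -1.69  0.69]
```

View pics/ag_w.png

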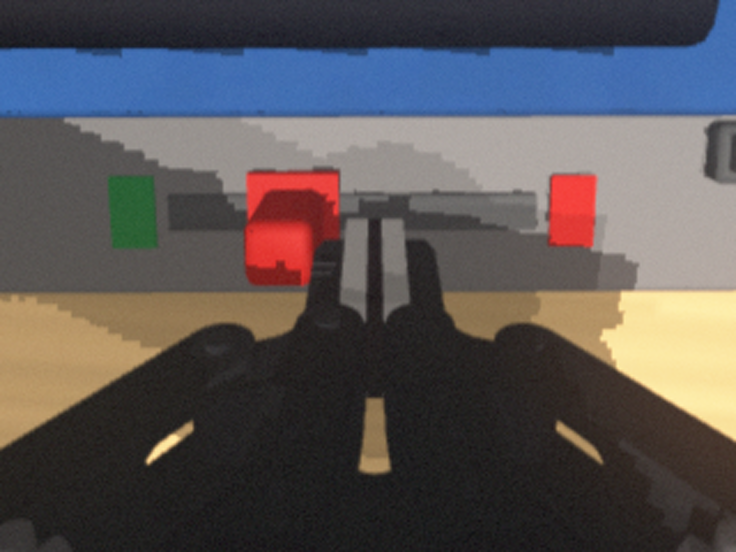

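The knob is following at about 2 N. Its left edge is at 248 and the slot ends at 168, so about 14 mm remains.

Call:
{"api": "send_rows", "payload": {
  "translation": [
    [0,-3,0],
    [0,-3,0],
    [0,-3,0],
    [0,-2,0],
    [0,0,0]
  ],
  "dr": [
    [0,0,0],
    [0,0,0],
    [0,0,0],
    [0,0,0],
    [0,0,0]
  ],
  "grip": [0,0,0,0,0]
}}

```text
clock: 90.5
position: [418.0, -243.0, 31.7]
ee_rot: [0.996, 0.04, 0.085, -0.003]
contact_force: [-0.9, -8.4, 0.4]
gripper_width: -0.1
```

Call:
{"api": "send_rows", "payload": {
  "translation": [
    [0,-1,0],
    [0,-1,0],
    [0,-1,0],
    [0,0,0],
    [0,0,0]
  ],
  "dr": [
    [0,0,0],
    [0,0,0],
    [0,0,0],
    [0,0,0],
    [0,0,0]
  ],
  "grip": [0,0,0,0,0]
}}

```text
clock: 91.12
position: [418.1, -242.1, 31.9]
ee_rot: [0.996, 0.04, 0.086, -0.001]
contact_force: [-1.9, -20.6, -2.0]
gripper_width: 0.0
```

Call:
{"api": "send_rows", "payload": {
  "translation": [
    [0,-1,0],
    [0,0,0],
    [0,-1,0],
    [0,0,0],
    [0,0,0]
  ],
  "dr": [
    [0,0,0],
    [0,0,0],
    [0,0,0],
    [0,0,0],
    [0,0,0]
  ],
  "grip": [0,0,0,0,0]
}}

```text
clock: 91.75
position: [418.2, -241.5, 32.0]
ee_rot: [0.995, 0.04, 0.086, -0.001]
contact_force: [-2.5, -29.7, -5.1]
gripper_width: -0.1
```

The knob is hard on its stop (30 N, no further motion). I back off and rise.

Call:
{"api": "send_rows", "payload": {
  "translation": [
    [0,5,0],
    [0,8,0],
    [0,6,0],
    [0,0,0],
    [0,0,0]
  ],
  "dr": [
    [0,0,0],
    [0,0,0],
    [0,0,0],
    [0,0,0],
    [0,0,0]
  ],
  "grip": [0,0,0,0,0]
}}

```text
clock: 92.38
position: [418.9, -255.8, 31.6]
ee_rot: [0.996, 0.04, 0.085, -0.003]
contact_force: [0.2, -1.4, 0.0]
gripper_width: 0.2
```

Call:
{"api": "send_rows", "payload": {
  "translation": [
    [0,0,-25],
    [0,0,-40],
    [0,0,-40],
    [0,0,-40],
    [0,0,-20]
  ],
  "dr": [
    [0,0,0],
    [0,0,0],
    [0,0,0],
    [0,0,0],
    [0,0,0]
  ],
  "grip": [0,0,0,0,0]
}}

```text
clock: 93.0
position: [391.5, -258.2, 196.7]
ee_rot: [0.995, 0.04, 0.087, -0.003]
contact_force: [-0.5, -0.2, -0.8]
gripper_width: 0.1
```

```bash
python3 - <<'E'
from h import *
s,p,r=st(); print(p,s["contact_force"])
shot("wrist","ah_w",(120,120,520,390),1.9); net("place_of",["lock_knob","lid_bar"],"wrist")
shot("scene","ah_s",(230,90,430,310),2.7); net("place_of",["lock_knob","lid_bar","tape","labels","pens"],"scene")
for c in("scene","side"):
  if c=="side": arm.get_image(c)
  for t in ["c1_mid","c2_mid","c3_mid","c4_mid"]:
    for d in arm.place_of(t,c)[:2]: print(c,t,round(d["confidence"],2),indeck(d["xyz"]))
net("place_of",["lock_knob","lid_bar"],"side")
E
```

```text
[ 391.46 -258.21  196.73] [-0.54 -0.21 -0.77]
wrist lock_knob [([417.5, -221.6, 34.6], 0.71)]
wrist lid_bar []
scene lock_knob [([514.1, 210.9, 60.3], 0.52), ([418.7, -219.5, 34.8], 0.4)]
scene lid_bar [([476.2, -243.3, 98.0], 0.63), ([527.8, 358.0, 55.0], 0.63)]
scene tape [([745.2, 1.5, 0.4], 0.82)]
scene labels [([569.1, 582.6, 1.2], 0.82)]
scene pens [([575.4, -480.3, -0.8], 0.54)]
scene c1_mid 0.47 [ 21.76 -29.49  23.99]
scene c1_mid 0.47 [-2.01  3.39  2.2 ]
scene c2_mid 0.69 [ 24.5  117.17  18.18]
scene c3_mid 0.8 [17.71 37.7  21.03]
scene c3_mid 0.43 [ -63.64 -227.61    3.28]
scene c4_mid 0.49 [  24.77 -120.07   18.83]
scene c4_mid 0.37 [  38.52 -478.82  -46.25]
side c1_mid 0.5 [ 21.73 -32.8   19.23]
side c2_mid 0.48 [ 24.8  120.65  16.65]
side c2_mid 0.35 [ 156.47 -456.26  -52.49]
side c3_mid 0.77 [ -70.81 -226.85    3.96]
side c3_mid 0.59 [24.33 39.71 19.67]
side c4_mid 0.73 [  20.88 -120.89   22.25]
side lock_knob [([420.0, -218.7, 32.3], 0.61), ([574.8, 574.0, 0.2], 0.4)]
side lid_bar [([475.3, -243.5, 97.9], 0.85), ([746.6, 5.5, 1.9], 0.35)]
```

View pics/ah_w.png

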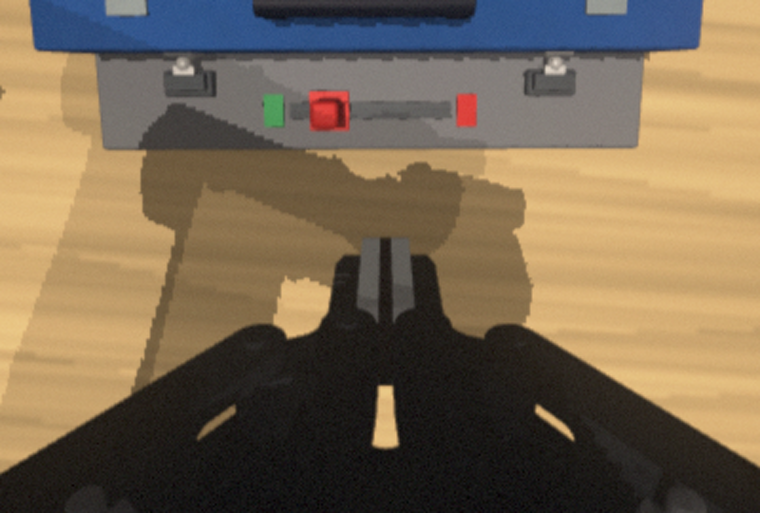

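View pics/ah_s.png

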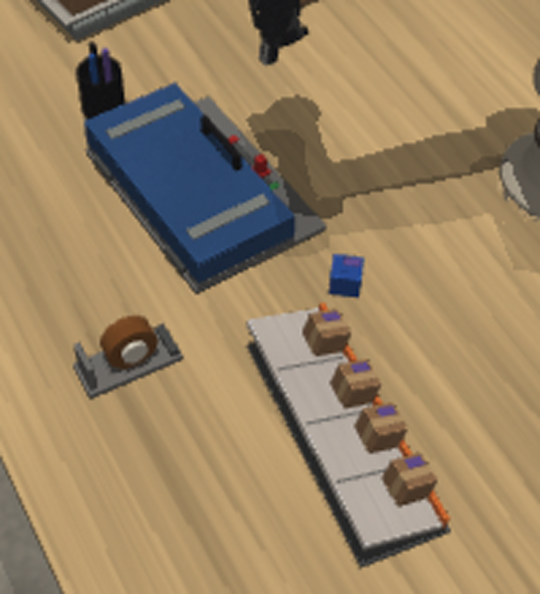

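The scene looks right, but the slot seems to extend past the knob on the green side: slot end at 290, knob at 310–350. I measure the knob's travel exactly before handing in.

```bash
python3 - <<'E'
from h import *
import pickle
def incase(p):
    c,s=np.cos(np.radians(CY)),np.sin(np.radians(CY)); d=np.array(p)-CO; return np.array([c*d[0]+s*d[1],-s*d[0]+c*d[1],d[2]])
ci=arm.camera_info("wrist")
im=arm.get_image("wrist"); cv2.imwrite("pics/ai.png",cv2.resize(im[160:210,240:380,::-1],None,fx=5.5,fy=5.5,interpolation=cv2.INTER_CUBIC))
f=lambda x,y,z: incase(atz(ci,120+x/1.9,120+y/1.9,z))[:2]
print("now green",f(264,110,12),f(285,110,12),"slot",f(290,110,12),f(451,110,12),"red",f(457,110,12),f(477,110,12))
for z in(12,16,20): print("knob base",z,f(309,110,z),f(350,110,z))
c0=pickle.load(open("ac.pkl","rb"))
g=lambda x,y,z: incase(atz(c0,200+x/2,y/2,z))[:2]
print("then green",g(338,452,12),g(338,473,12),"slot",g(346,272,12),g(338,447,12),"red",g(348,241,12),g(348,266,12))
for z in(12,16,20): print("knob base",z,g(346,303,z),g(346,350,z))
E
```

```text
now green [-87.45  65.59] [-87.47  52.56] slot [-87.47  49.46] [-87.63 -50.46] red [-87.64 -54.19] [-87.66 -66.6 ]
knob base 12 [-87.49  37.67] [-87.53  12.22]
knob base 16 [-87.17  37.11] [-87.21  11.97]
knob base 20 [-86.85  36.56] [-86.89  11.72]
then green [-87.79  54.45] [-88.49  68.16] slot [-86.72 -49.94] [-87.63  51.23] red [-86.88 -65.85] [-87.6  -53.06]
knob base 12 [-87.63 -33.48] [-89.09  -7.38]
knob base 16 [-86.9  -34.12] [-88.34  -8.36]
knob base 20 [-86.17 -34.77] [-87.59  -9.35]
```

View pics/ai.png

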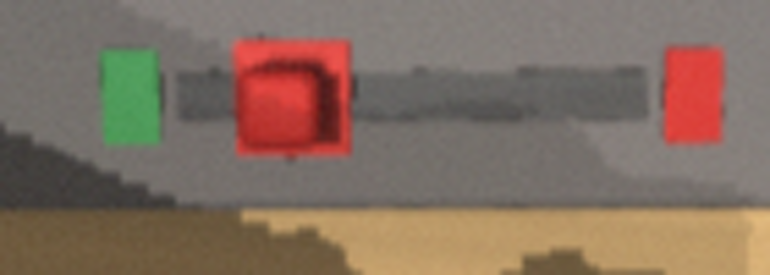

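Measured from the midpoint of the two marks, the knob sits +25 mm. It started at about −22 mm, so it is at the end of a ±25 mm travel, which agrees with the 30 N hard stop. The lid is shut and the cartons are seated, so I hand in.

```bash
python3 -c "
from bench import arm
print(arm.job_done())"
```

```text
the job is handed in; nothing more can be done
None
```

The job is handed in at about 93 s of the 210 s allowed: all four cartons are on the rack, the lid is caught shut, and the lock knob is at its stop. No verdict is reported, so what follows rests on my own checks.

- **Cartons:** I set each one on the sloped deck and slid it to the lip until it made contact. c1 was knocked to x ≈ 32 mm during the run, so I gripped it again and reseated it. The last network readings put all four at x ≈ 18–25 mm and z ≈ 17–24 mm in the deck frame. The low one is c3, 17.7 mm from the scene camera against 24.3 mm from the side camera; both are within tolerance.
- **Lid:** I pressed it until it stopped hard, with the force rising to 18 N. The tug held steady at about 6.3 N along the arc and lifted it about 0.022 rad, estimated from how far the gripper rose. Afterwards the handle bar read z ≈ 98 mm, against 96 mm when shut.
- **Lock knob:** I pushed it until it stood firm at 30 N. It is about 25 mm past the midpoint between the marks, which is the end of its travel. It had moved about 46–48 mm in total, because it started about 3 mm in from the red end (about −22 mm from the midpoint).
- **Left alone:** By the last readings the tape dispenser, label roll and pen pot were within a few millimetres of where they started. I did not touch the blue cube.

Some network hits were wrong: the blue cube was reported as c3, and there were a few stray low-confidence hits. I rejected these by checking the pictures.

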